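# Feed the top base plate from the stack into the drill jig

### The job

Slide the top steel plate sideways off the stack, without lifting it, straight into the drill jig beside it: between the guide rails, under the blue bush plate and fully home, square against the red end stop, then bed it there with a steady push of about 12 newtons. Use a light hand: never lean on the plates with more than 30 newtons nor ram the stop. Leave the plates below lying as they are, and everything else on the bench too.

Things in the scene. Friction and masses are not known exactly. Their poses are not given: they have to be found in the camera images.
- plate_a_mid (a point): centre (half-way up) of the top plate: gold zinc-plated steel, 100 x 140 x 4 mm, about 0.4 kg; y is its long way, +y towards the jig. Too wide to grip across. Move it by fingertips pressed on its top face and dragged along (they hold it better than plate slides on plate or jig, friction about 0.15 to 0.2; 8 to 12 N of pressure drags it), or by pushing its 4 mm edge
- plate_a_lead (a point): middle of the top plate's leading edge (the end facing the jig), half-way up; 70 mm along +y from the plate's centre
- plate_b_mid (a point): centre, half-way up, of the second plate, the same size, directly under the top one. The plates lie loose on one another, a few mm and a degree or so out of line; the top plate's underside is 12 mm over the bench, its top face 16 mm
- plate_b_corner (a point): corner of the second plate (its +x, +y corner), half-way up
- plate_c_mid (a point): centre, half-way up, of the third plate, the same size
- plate_d_mid (a point): centre, half-way up, of the bottom plate, the same size, lying on the bench
- mouth (a point): middle of the jig's entry edge, at the height of its bed (10 mm over the bench, so 2 mm lower than the top plate's underside on the stack). +y points along the jig from entry to stop, x across it. The stack lies before this edge, 20 to 38 mm off
- stop_face (a point): middle of the working face of the rigid red end stop, 2 mm over the bed (half a plate's thickness); 165 mm past the entry edge, +y pointing on away from the entry. A home plate's leading edge lies on this point, and its rear edge is then 25 mm past the entry edge
- jig: drill jig fixed to the bench, bed 150 x 185 x 10 mm; origin at bench height, 95 mm past the entry edge. Two rails 8 mm high over the bed, 106 mm apart inside, with flared mouths (about 125 mm wide at the tips) over the first 35 mm. Bush plate: a blue bridge over the rails, underside 14 mm and top 22 mm over the bed, from 125 to 171 mm past the entry edge
- stop: the red end stop, a bar 104 x 12 x 14 mm across the jig's far end; origin under the middle of its working face, on the bed
- plate_a: the top plate; origin at the centre of its underside
- plate_b: the second plate; origin at the centre of its underside
- solder: bystander: blue solder reel, 62 mm across, 42 mm high; origin under its centre
- flux: bystander: white flux bottle, 44 mm across, 85 mm high; origin under its centre
- can: bystander: steel-cased choke, 56 x 85 x 48 mm; origin under its centre
There are look-alikes about, which are no part of the job. Leave any turquoise look-alike of the plate_a alone.

How it is judged:
On the way, in this order (a step that is already met when the one before it is completed fails the run):
1. the top plate has been slid right off the stack into the jig's mouth, those below undisturbed (y of plate_a_lead in the frame of stop_face above -0.045 m and x of plate_a_lead in the frame of stop_face between -0.012 and 0.012 m and distance of each of plate_b_mid, plate_c_mid, plate_d_mid from where it was at the start of the episode below 0.006 m and distance of plate_b_corner from where it was at the start of the episode below 0.008 m), for 0.1 s.
2. the plate is pushed against the end stop with a definite push (over 8 N) (contact force between plate_a and stop above 8 N and y of plate_a_lead in the frame of stop_face above -0.003 m), for 0.2 s.
At the end, for the whole second after the job is handed in: The top plate lies flat on the jig's bed at rest, its leading edge within 2 mm of the stop's face, within 4 mm of the jig's middle line, square to 0.02 rad; each plate of the stack is within 6 mm of where it lay (the second one's corner within 8 mm) (y of plate_a_lead in the frame of stop_face between -0.002 and 0.002 m and x of plate_a_lead in the frame of stop_face between -0.004 and 0.004 m and z of plate_a_lead in the frame of stop_face between -0.002 and 0.002 m and angle between the y axis of plate_a_mid and the y axis of stop_face, either way round below 0.02 rad and angle between plate_a_mid's own z axis and vertical below 0.02 rad and linear speed of plate_a below 0.01 m/s and distance of each of plate_b_mid, plate_c_mid, plate_d_mid from where it was at the start of the episode below 0.006 m and distance of plate_b_corner from where it was at the start of the episode below 0.008 m); the robot touches nothing.
It fails at once if the top plate is pressed on the stack with more than 30 N, or on the jig with more than 40 N (contact force between plate_a and plate_b above 30 N or contact force between plate_a and jig above 40 N).
It fails at once if the plate is rammed against the end stop with more than 18 N (contact force between plate_a and stop above 18 N).
It fails at once if the top plate is lifted (height (world z) of plate_a_mid above 0.028 m).
It fails at once if a plate of the stack below is shifted (distance of any of plate_b_mid, plate_c_mid, plate_d_mid from where it was at the start of the episode above 0.01 m).
It fails at once if a bystander is moved (distance of any of solder, flux, can from where it was at the start of the episode above 0.02 m or angle between any of solder, flux, can's own z axis and vertical above 0.3 rad).
It also fails if it takes over 70 s, if anything falls off the work surface, if the arm or the gripper's body presses on something with over 40 N, if the wrist force passes 120 N, or if a joint passes its speed limit or range.

### The arm

A 7-joint arm with a two-finger parallel gripper is mounted at the origin on the work surface. World frame = base frame: x ahead of the robot, y to its left, z up, the work surface at z = 0. Lengths are in m, angles in rad, forces in N, time in s.
With the tool pointing down it reaches from about 0.425 to 0.925 m from the base axis. Payload 6.8 kg.
Tool frame: the origin (TCP) lies at the very end of the fingers, on their centre line; the grasp point (between the pads) lies 19 mm behind it; z points along the fingers, y is the direction in which the jaws open and shut (so a half turn about z gives the same grasp; the last joint's range is limited). The gripper opens to 85 mm and grips with 20 to 120 N. Pads are 22 mm wide; open, the fingers measure 114 mm over their backs; the gripper's body (76 mm by 85 mm) begins 54 mm behind the grasp point. The pads swing forward as they close: fully open they stand 13 mm farther back than shut.
Start: joints at [-1.217, 0.477, 0.022, 1.555, -0.011, 1.109, -0.083], TCP at [0.301, 0.604, 0.231] pointing down, gripper open.
Joint ranges: [-2.96, 2.96], [-0.34, 2.1], [-1.41, 1.46], [0.24, 2.44], [-1.37, 4.51], [0.17, 1.92], [-2.96, 2.96]. Speed limits (rad/s): [2.39, 2.39, 3.14, 3.14, 3.14, 3.14, 3.14].

### API

Orientations are given as a rotation vector (axis times angle).
In Python, from bench import monitor, viewer, job gives the robot as it stands. The module is installed in compiled form; this text tells all that it offers.
- The arm moves only by the tool drive_tool, never from a script. Its argument "commands" is a list of rows, each an object with "linear": the shift along the tool's x, y, z in m, a list of three; "dr": the turn, a rotation vector about the tool's x, y, z in degrees, a list of three; "jaw": the closure, from 0 (fully open) to 1 (shut). A call has 1 to 8 rows; each row shifts and turns the pose as measured when the row begins, along the tool's axes as they then stand; what a row does not reach is not made up. A row lasts 1/8 s, in which the tool goes at most 62.5 mm and 10.7 degrees, less where a joint would pass 70% of its speed; a pose out of reach is approached as far as the arm can. A call is refused whole if a number of a shift passes 0.0625 or a number of a turn 10.7, either way. A call with a gripper value outside its range is refused whole. The fingers move at their own pace and stop on an object; "force" is the grip in N (left out, the last holds). Time passes only in rows, so rows that do not move let the fingers close. It gives the time, the measured TCP pose, the force and the opening at its end, in the units of the state.
- monitor.get_obs(): the state, without advancing time (a new reading comes with each control period).
- viewer.grab_frame(name): name is "scene" or "side" or "wrist"; returns the picture (420x560x3 uint8, red, green, blue); there is no depth.
- viewer.calibration(name): a dict with "K" (3x3 intrinsics, pixels), "R" (3x3) and "t" (3): a world point X has camera coordinates R X + t. Camera axes: x right, y down, z forward; pixel columns grow to the right and rows downward; lengths in m; the calibration is good to about 2 mm. A picture is of the moment at which its call begins: read the wrist's pose just before it. calibration takes no time and is no camera call; for the wrist camera it gives the pose at the moment of the call.
- job.hand_in(): hands the job in, once; it reports no verdict.
The state is a dict: "clock": time; "joints": joint angles; "qvel": joint speeds; "tau": joint torques, N m; "tcp_pos": TCP position; "orientation": TCP orientation; "contact_force": force on the tool from outside, world axes, zero at the start; "moment": the same for the moment, N m; "grip_width": finger opening in m.
Only numpy, scipy, OpenCV 4.12 (cv2) and the standard library are available. Lean on these libraries where they do the work, as an engineer would, in place of code of your own. Each camera call takes 0.05 s, during which the arm holds its last target.

## Working session

There is one attempt and no reset: what is moved stays moved. The work goes in short steps, Python scripts to look and compute and a tool call to move; the robot and the scene stay as the last step left them, time stands still between calls to the robot, and variables do not carry over. Pictures are saved under pics/ and viewed, and the job is handed in when it is done.

Besides the shell and the picture viewer there is one more tool, called as name(argument=value, ...), one argument or row to a line, values as JSON. drive_tool: Moves the arm, as the interface text tells. Its arguments: {"type":"object","properties":{"commands":{"type":"array"},"force":{"type":"number"}},"required":["commands"]}

```bash
mkdir -p pics
python3 - <<'E'
from bench import monitor, viewer, job
import cv2
o=monitor.get_obs()
print(o)
for n in ["scene","side","wrist"]:
    c=viewer.calibration(n); print(n,c)
    im=viewer.grab_frame(n); cv2.imwrite(f"pics/{n}0.png",im[:,:,::-1])
E
```

```text
{'clock': 0.0, 'joints': array([-1.21710467,  0.47782471,  0.02231885,  1.55645889, -0.01150226,
        1.10928144, -0.08307628]), 'qvel': array([-4.40852600e-04,  9.37189464e-04,  6.89218980e-05,  8.16788739e-04,
       -3.85089085e-04, -3.80049153e-04,  2.33881502e-04]), 'tau': array([-5.51400117e-04, -5.96452117e+01,  1.60792306e+00, -2.81198001e+01,
        1.25671917e-02,  9.49886598e-03, -9.33218388e-06]), 'tcp_pos': array([0.30048521, 0.60376611, 0.23030566]), 'orientation': array([-7.18787927e-01, -3.05795153e+00,  2.85908879e-03]), 'contact_force': array([-0.84133096, -0.3176286 , -0.84665823]), 'moment': array([-0.02974785,  0.0296159 ,  0.02459541]), 'grip_width': 0.08544750020236855}
scene {'K': array([[387.14219791,   0.        , 283.48347009],
       [  0.        , 387.14219791, 209.12600762],
       [  0.        ,   0.        ,   1.        ]]), 'R': array([[ 0.24561085,  0.96935994,  0.00407675],
       [ 0.66880827, -0.16641153, -0.7245707 ],
       [-0.70169139,  0.18068899, -0.68918842]]), 't': array([-0.0418874 , -0.35787142,  1.26147528])}
side {'K': array([[406.08459253,   0.        , 272.2812328 ],
       [  0.        , 406.08459253, 212.25324722],
       [  0.        ,   0.        ,   1.        ]]), 'R': array([[-0.948717  , -0.31595658, -0.01036788],
       [-0.22609517,  0.70108361, -0.67628599],
       [ 0.22094576, -0.63925989, -0.7365662 ]]), 't': array([0.47108772, 0.19726093, 0.66190562])}
wrist {'K': array([[358.53792417,   0.        , 284.60924865],
       [  0.        , 358.53792417, 205.4168729 ],
       [  0.        ,   0.        ,   1.        ]]), 'R': array([[ 0.4451957 ,  0.89543145, -0.00182021],
       [ 0.84917013, -0.42154855,  0.31813035],
       [ 0.28409662, -0.14317593, -0.94804523]]), 't': array([-0.67350114, -0.04140492,  0.38082242])}
```

View pics/scene0.png

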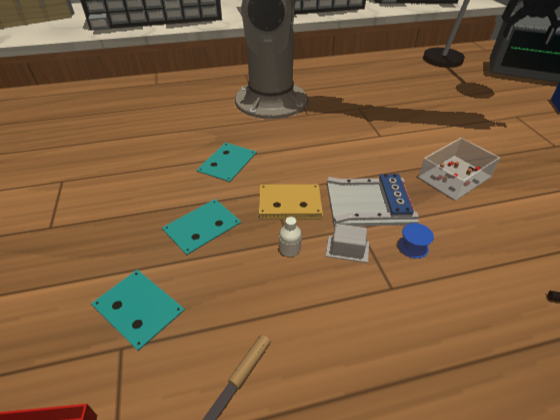

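View pics/side0.png

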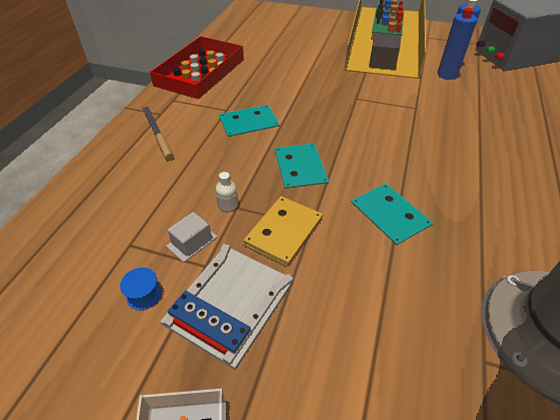

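View pics/wrist0.png

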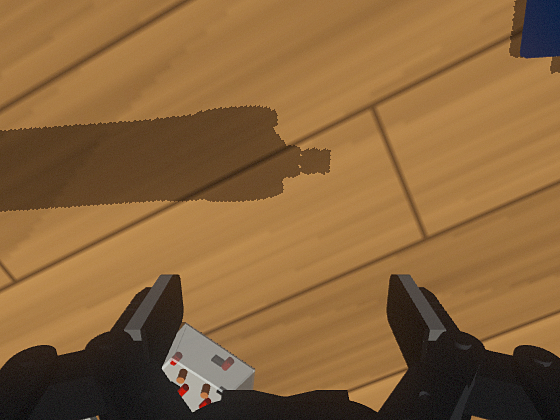

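The scene picture shows one gold plate stack at about (290,200), with its jig at (372,198). Three turquoise look-alikes lie at (227,160), (202,225) and (138,308). Only the gold one fits the description. I'll confirm it in enlarged crops.

Run:
```python
import cv2
a=cv2.imread("pics/scene0.png")[160:280,240:440]; cv2.imwrite("pics/sc_crop.png",cv2.resize(a,None,fx=4,fy=4,interpolation=cv2.INTER_CUBIC))
a=cv2.imread("pics/side0.png")[185:375,140:340]; cv2.imwrite("pics/sd_crop.png",cv2.resize(a,None,fx=3,fy=3,interpolation=cv2.INTER_CUBIC))
```

```text
(no output)
```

View pics/sc_crop.png

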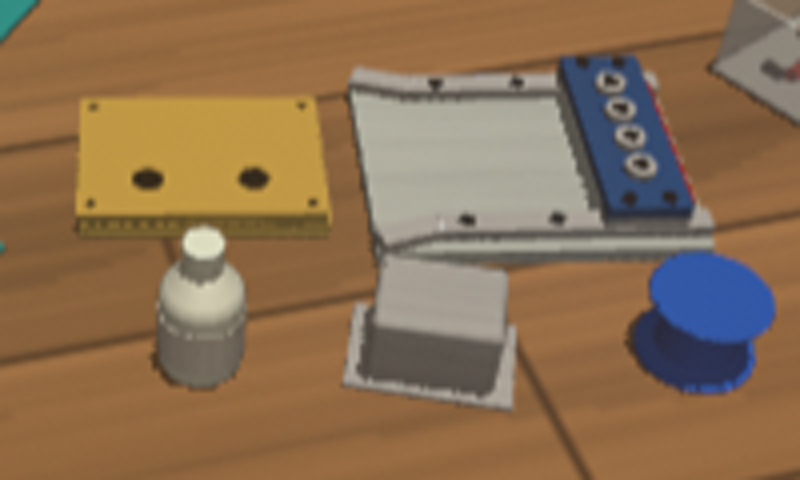

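View pics/sd_crop.png

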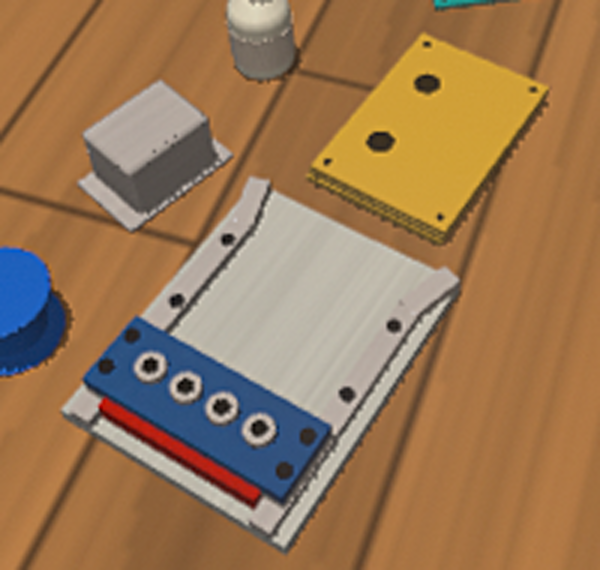

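```bash
cat > h.py <<'E'
import numpy as np
from bench import viewer
def ray(name,uv,z,c=None):
    c=c or viewer.calibration(name)
    K,R,t=c["K"],c["R"],c["t"]
    C=-R.T@t; d=R.T@np.linalg.inv(K)@np.array([*uv,1.])
    return C+d*(z-C[2])/d[2]
def proj(name,X,c=None):
    c=c or viewer.calibration(name)
    p=c["K"]@(c["R"]@np.asarray(X,float)+c["t"]); return p[:2]/p[2]
E
python3 - <<'E'
from h import *
np.set_printoptions(precision=4,suppress=True)
def go(name,pts,z,off,f):
    P=np.array([ray(name,(off[0]+(u+.5)/f-.5,off[1]+(v+.5)/f-.5),z) for u,v in pts])
    print(name,z);print(P[:,:2], 'mean',P.mean(0)[:2],[np.linalg.norm(P[i]-P[(i+1)%len(P)]).round(4) for i in range(len(P))])
    for i in range(len(P)):
        d=P[(i+1)%len(P)]-P[i]; print(np.degrees(np.arctan2(d[1],d[0])).round(2),end=' ')
    print()
S=((240,160),4);D=((140,185),3)
go("scene",[(80,98),(316,97),(328,216),(76,218)],.016,*S)
go("side",[(548,90),(443,235),(308,174),(423,33)],.016,*D)
go("scene",[(560,58),(635,57),(692,213),(606,215)],.032,*S)
go("side",[(332,430),(283,500),(85,380),(137,318)],.032,*D)
E
```

```text
scene 0.016
[[ 0.432  -0.1251]
 [ 0.4651  0.012 ]
 [ 0.564  -0.0131]
 [ 0.532  -0.148 ]] mean [ 0.4983 -0.0685] [np.float64(0.1411), np.float64(0.102), np.float64(0.1386), np.float64(0.1026)]
76.44 -14.28 -103.33 167.11 
side 0.016
[[ 0.4297 -0.1204]
 [ 0.4622  0.0155]
 [ 0.5577 -0.0032]
 [ 0.5264 -0.1463]] mean [ 0.494  -0.0636] [np.float64(0.1397), np.float64(0.0973), np.float64(0.1464), np.float64(0.1001)]
76.53 -11.07 -102.36 165.01 
scene 0.032
[[0.4836 0.1584]
 [0.4936 0.2026]
 [0.6244 0.1712]
 [0.6147 0.1256]] mean [0.5541 0.1645] [np.float64(0.0453), np.float64(0.1345), np.float64(0.0466), np.float64(0.1351)]
77.29 -13.49 -102.08 165.94 
side 0.032
[[0.4781 0.1636]
 [0.4883 0.2069]
 [0.6157 0.178 ]
 [0.6065 0.1342]] mean [0.5472 0.1707] [np.float64(0.0444), np.float64(0.1307), np.float64(0.0448), np.float64(0.1317)]
76.77 -12.79 -101.96 167.07
```

Run:
```python
from h import *
from bench import monitor
from scipy.spatial.transform import Rotation as Ro
np.set_printoptions(precision=4,suppress=True)
o=monitor.get_obs(); T=Ro.from_rotvec(o["orientation"]).as_matrix()
c=viewer.calibration("wrist"); C=-c["R"].T@c["t"]
print("tool R\n",T,"\ncam in tool",T.T@(C-o["tcp_pos"]), "\ncam axes in tool\n",T.T@c["R"].T)
u=np.array([np.cos(np.radians(77)),np.sin(np.radians(77)),0]);x=np.array([u[1],-u[0],0])
S=((240,160),4);D=((140,185),3)
def go(name,uv,z,off,f): return ray(name,(off[0]+(uv[0]+.5)/f-.5,off[1]+(uv[1]+.5)/f-.5),z)
pc=np.array([.496,-.066,.016])
for n,p in dict(fluxcap=go("scene",(204,240),.085,*S),fluxcap_s=(ray("side",(224,176),.085)),choke1=go("scene",(385,262),.048,*S),choke2=go("scene",(505,270),.048,*S),reel=go("scene",(712,295),.042,*S)).items():
    print(n,p,"along",(p-pc)@u,"lat",(p-pc)@x)
```

```text
tool R
 [[-0.8952  0.4456 -0.0005]
 [ 0.4456  0.8952 -0.0013]
 [-0.0001 -0.0014 -1.    ]] 
cam in tool [ 0.0822 -0.0006 -0.1426] 
cam axes in tool
 [[ 0.0004 -0.9481 -0.318 ]
 [ 1.      0.0005 -0.    ]
 [ 0.0002 -0.318   0.9481]]
fluxcap [ 0.6316 -0.1031  0.085 ] along -0.0056202754778125925 lat 0.14044393158876842
fluxcap_s [ 0.6289 -0.0986  0.085 ] along -0.0018705182450603 lat 0.13680351916267622
choke1 [ 0.6334 -0.0082  0.048 ] along 0.0871871913508388 lat 0.12087417787926637
choke2 [0.6533 0.0485 0.048 ] along 0.14690349728086163 lat 0.12750322342455866
reel [0.6894 0.1454 0.042 ] along 0.24949605432216135 lat 0.14084713231426155
```

drive_tool(
  commands=[
    {"linear": [-0.0446, -0.0396, -0.007], "dr": [0, 0, 0], "jaw": 0.4},
    {"linear": [-0.0446, -0.0396, -0.007], "dr": [0, 0, 0], "jaw": 0.4},
    {"linear": [-0.0446, -0.0396, -0.007], "dr": [0, 0, 0], "jaw": 0.4},
    {"linear": [-0.0446, -0.0396, -0.007], "dr": [0, 0, 0], "jaw": 0.4},
    {"linear": [-0.0446, -0.0396, -0.007], "dr": [0, 0, 0], "jaw": 0.4},
    {"linear": [-0.0446, -0.0396, -0.007], "dr": [0, 0, 0], "jaw": 0.4},
    {"linear": [-0.0446, -0.0396, -0.007], "dr": [0, 0, 0], "jaw": 0.4},
    {"linear": [-0.0446, -0.0396, -0.007], "dr": [0, 0, 0], "jaw": 0.4},
  ],
  force=40,
)

```text
clock: 1.15
tcp_pos: [0.4814, 0.1524, 0.2856]
orientation: [-0.703, -3.059, 0.004]
contact_force: [2.0, 1.2, 0.3]
grip_width: 0.0514
```

drive_tool(
  commands=[
    {"linear": [0, 0, 0], "dr": [0, 0, 9.6], "jaw": 0.4},
    {"linear": [0, 0, 0], "dr": [0, 0, 9.6], "jaw": 0.4},
    {"linear": [0, 0, 0], "dr": [0, 0, 9.6], "jaw": 0.4},
    {"linear": [0, 0, 0], "dr": [0, 0, 9.6], "jaw": 0.4},
    {"linear": [0, 0, 0], "dr": [0, 0, 9.6], "jaw": 0.4},
    {"linear": [0, 0, 0], "dr": [0, 0, 9.6], "jaw": 0.4},
    {"linear": [0, 0, 0], "dr": [0, 0, 9.6], "jaw": 0.4},
    {"linear": [0, 0, 0], "dr": [0, 0, 9.6], "jaw": 0.4},
  ],
)

```text
clock: 2.15
tcp_pos: [0.4822, 0.1442, 0.2852]
orientation: [2.507, 1.893, -0.009]
contact_force: [0.6, -0.3, -0.4]
grip_width: 0.0514
```

drive_tool(
  commands=[
    {"linear": [-0.039, 0.0325, -0.01], "dr": [0, 0, -1.5], "jaw": 0.4},
    {"linear": [-0.039, 0.0325, -0.01], "dr": [0, 0, -1.4], "jaw": 0.4},
    {"linear": [0, 0, 0], "dr": [0, 0, 0], "jaw": 0.4},
  ],
)

```text
clock: 2.52
tcp_pos: [0.5251, 0.0505, 0.3053]
orientation: [2.457, 1.958, -0.01]
contact_force: [-0.2, 0.7, -0.4]
grip_width: 0.0511
```

Run:
```python
from h import *
from bench import monitor
import cv2,json
np.set_printoptions(precision=4,suppress=True)
o=monitor.get_obs(); c=viewer.calibration("wrist"); im=viewer.grab_frame("wrist")
np.savez("w1.npz",**c,tcp=o["tcp_pos"],rv=o["orientation"],im=im)
print(o["tcp_pos"],o["orientation"])
cv2.imwrite("pics/w1.png",im[:,:,::-1])
```

```text
[0.5251 0.0505 0.3053] [ 2.457   1.9576 -0.0104]
```

View pics/w1.png

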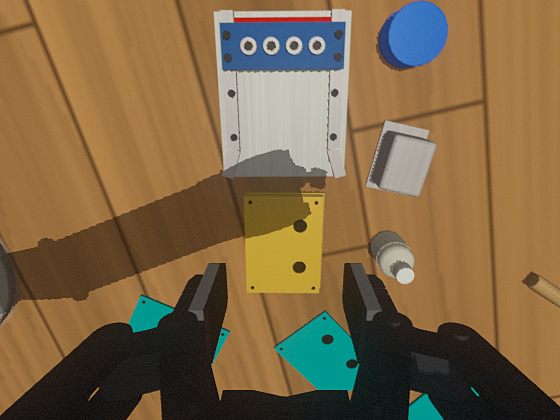

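The wrist view shows the gold plate at rows 194–293 and columns 244–325. The jig mouth is at row 177, the blue bush at rows 22–72, and the red stop at row 19. I'll enlarge it for precise corners.

Run:
```python
import cv2
im=cv2.imread("pics/w1.png")
for n,(r0,r1,c0,c1) in dict(a=(0,110,205,365),b=(100,200,205,365),c=(180,300,230,340)).items():
    f=5
    cv2.imwrite(f"pics/w1{n}.png",cv2.resize(im[r0:r1,c0:c1],None,fx=f,fy=f,interpolation=cv2.INTER_CUBIC))
```

```text
(no output)
```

View pics/w1a.png

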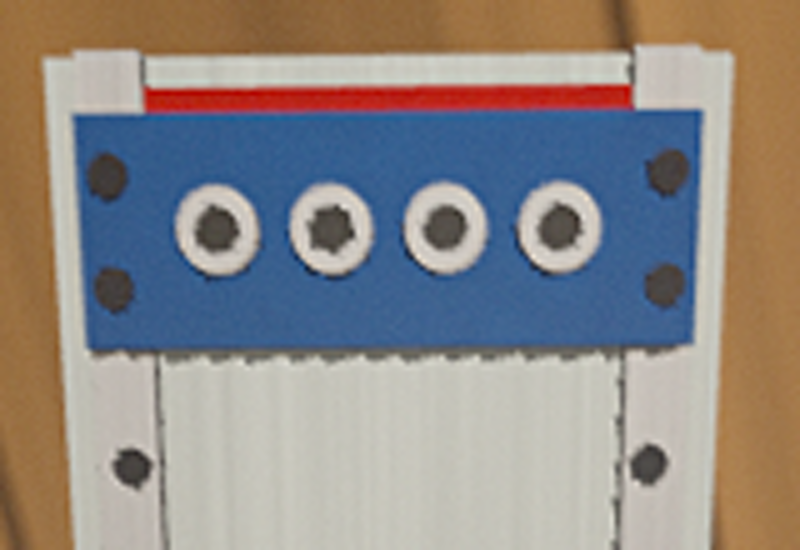

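View pics/w1b.png

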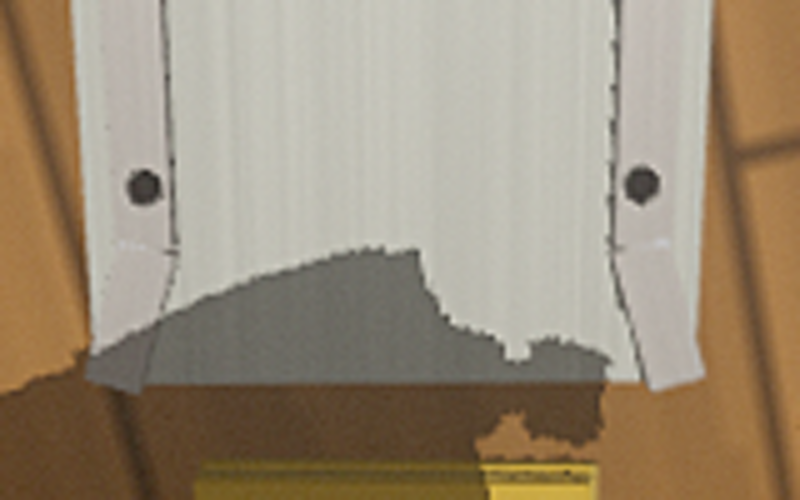

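View pics/w1c.png

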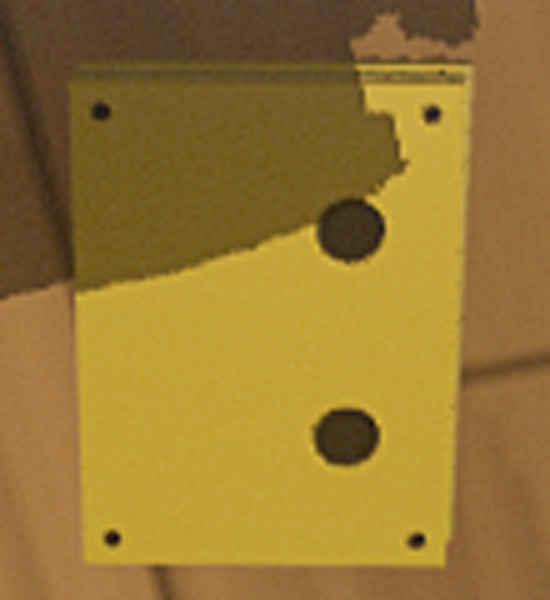

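```bash
cat > fit1.py <<'E'
from h import *
np.set_printoptions(precision=4,suppress=True)
d=np.load("w1.npz"); c=dict(K=d["K"],R=d["R"],t=d["t"])
def P(uv,off,z,f=5): return ray("wrist",(off[0]+(uv[0]+.5)/f-.5,off[1]+(uv[1]+.5)/f-.5),z,c)[:2]
A=(205,0);B=(205,100);Cc=(230,180)
pl=np.array([P(p,Cc,.016) for p in [(71,81),(468,82),(445,566),(85,564)]])
bu=np.array([P(p,A,.032) for p in [(73,114),(702,110),(693,343),(90,350)]])
h=np.array([P((132,467),A,.018),P((648,463),A,.018),P((145,187),B,.018),P((641,185),B,.018)])
m=np.array([P((140,383),B,.01),P((640,383),B,.01)])
st=np.array([P((146,110),A,.024),P((632,108),A,.024)])
hd=lambda v:np.degrees(np.arctan2(v[1],v[0]))
print("plate sides",[np.linalg.norm(pl[i]-pl[i-1]).round(4) for i in range(4)])
print("plate heads: left",hd(pl[0]-pl[3]),"right",hd(pl[1]-pl[2]),"front+90",hd(pl[1]-pl[0])+90,"rear",hd(pl[2]-pl[3])+90)
print("bush sides",[np.linalg.norm(bu[i]-bu[i-1]).round(4) for i in range(4)], "heads",hd(bu[1]-bu[0])+90,hd(bu[2]-bu[3])+90)
print("holes heads",hd(h[1]-h[0])+90,hd(h[3]-h[2])+90,hd(h[0]-h[2]),hd(h[1]-h[3]),"widths",np.linalg.norm(h[1]-h[0]),np.linalg.norm(h[3]-h[2]))
print("mouth head",hd(m[1]-m[0])+90)
mid=lambda a:(a[0]+a[1])/2
print("midline head", hd(mid(bu[:2])-mid(h[2:])), hd(mid(h[:2])-mid(h[2:])))
J=np.radians(float(__import__('sys').argv[1]) if len(__import__('sys').argv)>1 else 77)
u=np.array([np.cos(J),np.sin(J)]);x=np.array([u[1],-u[0]])
for n,a in dict(plate=pl,bush=bu,holes=h,mouth=m).items(): print(n,"mean",a.mean(0),"each x",a@x,"y",a@u)
E
python3 fit1.py 77
```

```text
plate sides [np.float64(0.1403), np.float64(0.1), np.float64(0.1405), np.float64(0.0998)]
plate heads: left 76.59631150946595 right 76.506904624628 front+90 77.03068037952677 rear 76.88403971334674
bush sides [np.float64(0.0461), np.float64(0.1311), np.float64(0.0454), np.float64(0.1307)] heads 77.41271043760585 77.73020052015285
holes heads 77.54454783238455 77.37464413556677 77.89740816718029 77.7797445734903 widths 0.11795214589520696 0.11785155861269438
mouth head 77.16925936594433
midline head 77.5472498045752 77.8383715085837
plate mean [ 0.4941 -0.0683] each x [0.4473 0.5474 0.5462 0.4463] y [ 0.1148  0.1149 -0.0257 -0.0255]
bush mean [0.548  0.1678] each x [0.4302 0.5613 0.5619 0.4313] y [0.3092 0.3101 0.2647 0.2631]
holes mean [0.532  0.0968] each x [0.4372 0.5552 0.438  0.5558] y [0.2385 0.2396 0.1886 0.1894]
mouth mean [0.5147 0.0237] each x [0.4334 0.5589] y [0.1386 0.139 ]
```

drive_tool(
  commands=[
    {"linear": [-0.0255, -0.0007, 0.045], "dr": [0, 0, 0], "jaw": 0.4},
    {"linear": [-0.0255, -0.0007, 0.045], "dr": [0, 0, 0], "jaw": 0.4},
    {"linear": [-0.0255, -0.0007, 0.045], "dr": [0, 0, 0], "jaw": 0.4},
    {"linear": [-0.0255, -0.0007, 0.045], "dr": [0, 0, 0], "jaw": 0.4},
    {"linear": [-0.0255, -0.0007, 0.03], "dr": [0, 0, 0], "jaw": 0.4},
    {"linear": [0, 0, 0], "dr": [0, 0, 0], "jaw": 0.4},
  ],
)

```text
clock: 3.32
tcp_pos: [0.4894, -0.0634, 0.0878]
orientation: [-2.436, -1.972, 0.007]
contact_force: [-0.3, 0.9, 0.7]
grip_width: 0.0511
```

```bash
cat > st.py <<'E'
from h import *
from bench import monitor
from scipy.spatial.transform import Rotation as Ro
import sys
np.set_printoptions(precision=4,suppress=True)
H=float(sys.argv[1]) if len(sys.argv)>1 else 77.1
J=np.radians(77.6);u=np.array([np.cos(J),np.sin(J),0]);x=np.array([u[1],-u[0],0])
o=monitor.get_obs();T=Ro.from_rotvec(o["orientation"]).as_matrix();p=o["tcp_pos"]
h=np.radians(H);tx=np.array([np.cos(h),np.sin(h),0]);tz=np.array([0,0,-1.]);ty=np.cross(tz,tx)
W=np.stack([tx,ty,tz],1)
print("t",o["clock"],"jig x,y",p@x,p@u,"z",p[2],"heading",np.degrees(np.arctan2(T[1,0],T[0,0])),"dr to level/heading",np.degrees(Ro.from_matrix(T.T@W).as_rotvec()))
F=o["contact_force"];print("F jig x,y,z",F@x,F@u,F[2],"M",o["moment"],"w",o["grip_width"])
E
python3 st.py
python3 - <<'E'
from h import *
import cv2
cv2.imwrite("pics/w2.png",viewer.grab_frame("wrist")[:,:,::-1])
E
```

```text
t 3.325 jig x,y 0.49162600273012635 0.04315387195862605 z 0.08780981685588955 heading 77.9895350664389 dr to level/heading [-0.4827 -0.0444  0.8897]
F jig x,y,z -0.5198791601298232 0.8183529272224277 0.7295073895342786 M [-0.0174  0.0119 -0.0106] w 0.05109799919441121
```

View pics/w2.png

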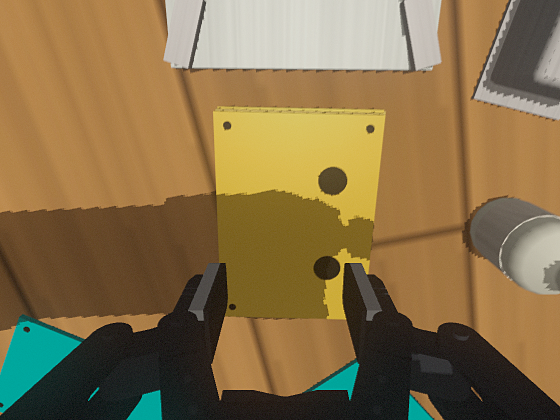

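drive_tool(
  commands=[
    {"linear": [-0.0088, 0.0056, 0.025], "dr": [-0.48, 0, 0.9], "jaw": 0.4},
    {"linear": [0, 0, 0.02], "dr": [0, 0, 0], "jaw": 0.4},
    {"linear": [0, 0, 0], "dr": [0, 0, 0], "jaw": 0.4},
  ],
)

```text
clock: 3.75
tcp_pos: [0.4992, -0.0656, 0.0462]
orientation: [2.447, 1.967, 0.017]
contact_force: [0.2, 0.4, 0.1]
grip_width: 0.0511
```

```bash
python3 st.py
```

```text
t 3.75 jig x,y 0.5015929812678864 0.04313140881256615 z 0.04624406710095218 heading 77.59387070352662 dr to level/heading [ 0.479  -0.4209  0.4921]
F jig x,y,z 0.13863721804554263 0.4810573377962161 0.136226203689651 M [-0.0183  0.0013  0.0381] w 0.05107909663776252
```

drive_tool(
  commands=[
    {"linear": [-0.0087, -0.0044, 0], "dr": [0.4, -0.4, 0.4], "jaw": 0.4},
    {"linear": [0, 0, 0], "dr": [0, 0, 0], "jaw": 0.4},
  ],
)

```text
clock: 4.0
tcp_pos: [0.4945, -0.072, 0.0484]
orientation: [2.452, 1.961, 0.006]
contact_force: [1.1, -0.3, -0.5]
grip_width: 0.0511
```

```bash
python3 st.py
```

```text
t 4.0 jig x,y 0.49840143627501166 0.03587815519487228 z 0.04841322751695646 heading 77.29924283995884 dr to level/heading [ 0.2408 -0.092   0.199 ]
F jig x,y,z 1.1326674581631133 -0.027408080967892573 -0.5473212666681385 M [ 0.0249 -0.0177 -0.0156] w 0.05110522931388705
```

drive_tool(
  commands=[
    {"linear": [0, 0, 0.012], "dr": [0.2, -0.1, 0.2], "jaw": 0.4},
    {"linear": [0, 0, 0.01], "dr": [0, 0, 0], "jaw": 0.4},
    {"linear": [0, 0, 0.004], "dr": [0, 0, 0], "jaw": 0.4},
    {"linear": [0, 0, 0], "dr": [0, 0, 0], "jaw": 0.4},
  ],
)

```text
clock: 4.5
tcp_pos: [0.4952, -0.0716, 0.0213]
orientation: [2.456, 1.957, 0.002]
contact_force: [-0.4, -0.6, 0.3]
grip_width: 0.0514
```

```bash
python3 st.py
```

```text
t 4.5 jig x,y 0.49897180603427677 0.036429260006497946 z 0.021253766796056693 heading 77.09880913515266 dr to level/heading [ 0.0936 -0.0218 -0.0012]
F jig x,y,z -0.29072632315108027 -0.6581913538235419 0.30986824943733204 M [-0.0126  0.007  -0.0154] w 0.05143693069018498
```

drive_tool(
  commands=[
    {"linear": [0, 0, 0.003], "dr": [0, 0, 0], "jaw": 0.4},
    {"linear": [0, 0, 0.002], "dr": [0, 0, 0], "jaw": 0.4},
  ],
)

```text
clock: 4.75
tcp_pos: [0.4953, -0.0717, 0.0161]
orientation: [2.456, 1.957, 0.002]
contact_force: [-0.3, 1.1, -0.3]
grip_width: 0.0511
```

drive_tool(
  commands=[
    {"linear": [0, 0, 0.002], "dr": [0, 0, 0], "jaw": 0.4},
  ],
)

```text
clock: 4.88
tcp_pos: [0.4954, -0.0717, 0.014]
orientation: [2.456, 1.957, 0.003]
contact_force: [0.4, 0.5, 0.1]
grip_width: 0.0511
```

drive_tool(
  commands=[
    {"linear": [0, 0, 0.0015], "dr": [0, 0, 0], "jaw": 0.4},
  ],
)

```text
clock: 5.0
tcp_pos: [0.4955, -0.0717, 0.0127]
orientation: [2.456, 1.957, 0.003]
contact_force: [-4.1, 0.6, 22.9]
grip_width: 0.0513
```

drive_tool(
  commands=[
    {"linear": [0, 0, -0.0001], "dr": [0, 0, 0], "jaw": 0.4},
  ],
)

```text
clock: 5.12
tcp_pos: [0.4956, -0.0718, 0.013]
orientation: [2.456, 1.957, 0.003]
contact_force: [-0.1, 0.4, 0.7]
grip_width: 0.0511
```

drive_tool(
  commands=[
    {"linear": [0, 0, 0], "dr": [0, 0, 0], "jaw": 0.4},
  ],
)

```text
clock: 5.25
tcp_pos: [0.4956, -0.0718, 0.013]
orientation: [2.456, 1.956, 0.003]
contact_force: [-0.5, -0.4, 0.3]
grip_width: 0.051
```

drive_tool(
  commands=[
    {"linear": [0, 0, 0.0002], "dr": [0, 0, 0], "jaw": 0.4},
  ],
)

```text
clock: 5.38
tcp_pos: [0.4957, -0.0718, 0.0129]
orientation: [2.456, 1.957, 0.004]
contact_force: [-1.1, -0.5, 4.2]
grip_width: 0.0513
```

drive_tool(
  commands=[
    {"linear": [0, 0, 0.0002], "dr": [0, 0, 0], "jaw": 0.4},
  ],
)

```text
clock: 5.5
tcp_pos: [0.4957, -0.0717, 0.0129]
orientation: [2.456, 1.957, 0.004]
contact_force: [-0.9, 0.3, 5.1]
grip_width: 0.0512
```

drive_tool(
  commands=[
    {"linear": [0, 0, 0.0002], "dr": [0, 0, 0], "jaw": 0.4},
  ],
)

```text
clock: 5.62
tcp_pos: [0.4957, -0.0718, 0.0129]
orientation: [2.456, 1.957, 0.004]
contact_force: [-1.2, -0.4, 5.5]
grip_width: 0.0512
```

drive_tool(
  commands=[
    {"linear": [0, 0, 0.0004], "dr": [0, 0, 0], "jaw": 0.4},
    {"linear": [0.001, 0, 0.0004], "dr": [0, 0, 0], "jaw": 0.4},
    {"linear": [0.002, 0, 0.0004], "dr": [0, 0, 0], "jaw": 0.4},
  ],
)

```text
clock: 6.0
tcp_pos: [0.4969, -0.0699, 0.0129]
orientation: [2.457, 1.955, 0.005]
contact_force: [-0.3, -1.3, 6.6]
grip_width: 0.0511
```

```bash
python3 st.py
```

```text
t 6.0 jig x,y 0.5003170583143347 0.03846936131551541 z 0.01290311705504043 heading 77.01276642318659 dr to level/heading [ 0.2134 -0.0682 -0.0874]
F jig x,y,z -0.02934741986230094 -1.3171258435866717 6.63549984673959 M [-0.2614  0.4041  0.0581] w 0.0511068448074519
```

drive_tool(
  commands=[
    {"linear": [0.003, 0, 0.0004], "dr": [0, 0, 0], "jaw": 0.4},
    {"linear": [0.003, 0, 0.0004], "dr": [0, 0, 0], "jaw": 0.4},
  ],
)

```text
clock: 6.25
tcp_pos: [0.4991, -0.0651, 0.0129]
orientation: [2.456, 1.952, 0.006]
contact_force: [-1.4, -1.5, 6.8]
grip_width: 0.0507
```

```bash
python3 st.py
cat > pic.py <<'E'
import sys,cv2
from h import *
from bench import monitor
n=sys.argv[1]
o=monitor.get_obs(); c=viewer.calibration("wrist"); im=viewer.grab_frame("wrist")
np.savez(n+".npz",**c,tcp=o["tcp_pos"],rv=o["orientation"])
cv2.imwrite(f"pics/{n}.png",im[:,:,::-1])
E
python3 pic.py w3
```

```text
t 6.25 jig x,y 0.5013988596956054 0.043553457115835525 z 0.012949948759618309 heading 76.95148047944426 dr to level/heading [ 0.3257 -0.0382 -0.1486]
F jig x,y,z -1.0506290773918654 -1.748172118124868 6.787090908211005 M [-0.2703  0.3387  0.0223] w 0.05070494154565115
```

View pics/w3.png

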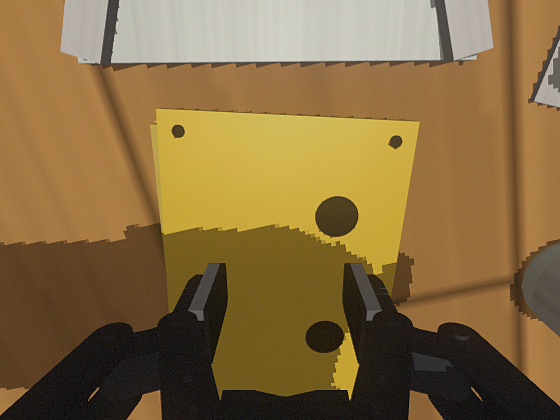

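```bash
cat > meas.py <<'E'
import sys
from h import *
np.set_printoptions(precision=4,suppress=True)
# usage: meas.py npz  u,v u,v ... z   -> jig coords
d=np.load(sys.argv[1]); c=dict(K=d["K"],R=d["R"],t=d["t"]);z=float(sys.argv[-1])
J=np.radians(77.6);u=np.array([np.cos(J),np.sin(J),0]);x=np.array([u[1],-u[0],0])
P=[ray("w",tuple(map(float,s.split(","))),z,c) for s in sys.argv[2:-1]]
for p in P: print("dx %.2f mm  y-entry %.2f mm"%((p@x-.499)*1e3,(p@u-.1336)*1e3))
for a,b in zip(P[::2],P[1::2]): print("len",np.linalg.norm(b-a),"rot rel jig (deg,ccw+)",np.degrees(np.arctan2((b-a)@u,(b-a)@x)), "mid", (((a+b)/2@x-.499)*1e3).round(2),(((a+b)/2@u-.1336)*1e3).round(2))
E
python3 meas.py w3.npz 156,109 420,121 .016; echo bed;python3 meas.py w3.npz 105,67 450,63 .01
python3 - <<'E'
import cv2
im=cv2.imread("pics/w3.png")[40:200,130:440]
cv2.imwrite("pics/w3c.png",cv2.resize(im,None,fx=2.5,fy=2.5,interpolation=cv2.INTER_CUBIC))
E
```

```text
dx -45.65 mm  y-entry -16.73 mm
dx 54.27 mm  y-entry -22.29 mm
len 0.10007314840735225 rot rel jig (deg,ccw+) -3.186923880531712 mid 4.31 -19.51
bed
dx -65.02 mm  y-entry -1.51 mm
dx 65.57 mm  y-entry -1.49 mm
len 0.13059228349126598 rot rel jig (deg,ccw+) 0.006817553084557285 mid 0.27 -1.5
```

View pics/w3c.png

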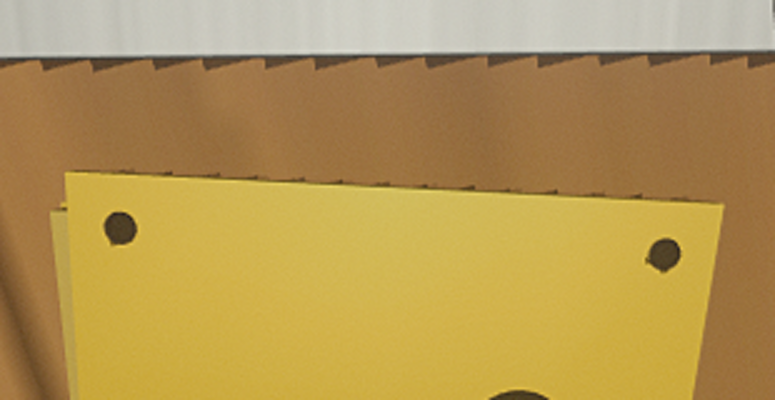

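drive_tool(
  commands=[
    {"linear": [0, 0, -0.0012], "dr": [0.33, 0, -0.1], "jaw": 0.4},
    {"linear": [0, 0, 0], "dr": [0, 0, 0], "jaw": 0.4},
  ],
)

```text
clock: 6.55
tcp_pos: [0.4993, -0.0647, 0.0142]
orientation: [-2.457, -1.957, -0.001]
contact_force: [-0.9, 0.3, -0.1]
grip_width: 0.0513
```

```bash
python3 st.py
```

```text
t 6.55 jig x,y 0.5015734668433927 0.04407904900021316 z 0.014154089407946303 heading 77.08408807837924 dr to level/heading [-0.0007 -0.0515 -0.0159]
F jig x,y,z -0.9220521194569489 0.1351815946205655 -0.1346599117516747 M [ 0.0134 -0.0099 -0.0769] w 0.05133544569178064
```

drive_tool(
  commands=[
    {"linear": [0, 0, 0.0009], "dr": [0, 0, 0], "jaw": 0.4},
    {"linear": [0, 0, 0.0003], "dr": [0, 0, 0], "jaw": 0.4},
  ],
)

```text
clock: 6.8
tcp_pos: [0.4992, -0.0646, 0.0128]
orientation: [-2.457, -1.957, -0.001]
contact_force: [-1.2, 0.8, 6.7]
grip_width: 0.0511
```

```bash
python3 st.py
```

```text
t 6.8 jig x,y 0.5014456008235859 0.04409564450912418 z 0.012835846826742454 heading 77.08503314958617 dr to level/heading [-0.0181 -0.0543 -0.015 ]
F jig x,y,z -1.3368905004169855 0.5084514959664961 6.688092432903515 M [ 0.0829  0.2004 -0.0142] w 0.051145918055570554
```

drive_tool(
  commands=[
    {"linear": [0, 0, 0.0003], "dr": [0, 0, 0], "jaw": 0.4},
  ],
)

```text
clock: 6.92
tcp_pos: [0.4993, -0.0646, 0.0128]
orientation: [-2.457, -1.957, -0.001]
contact_force: [-1.9, 1.0, 8.6]
grip_width: 0.0512
```

```bash
python3 st.py
```

```text
t 6.925 jig x,y 0.5015359850711545 0.044075789899075346 z 0.012819702261614038 heading 77.07239882390138 dr to level/heading [-0.0119 -0.0686 -0.0276]
F jig x,y,z -2.0753815883505933 0.5889381304895787 8.579451028363758 M [ 0.0496  0.2692 -0.01  ] w 0.05118224188417701
```

drive_tool(
  commands=[
    {"linear": [0, 0, 0.0003], "dr": [0.2, 0, 0], "jaw": 0.4},
  ],
)

```text
clock: 7.05
tcp_pos: [0.4994, -0.0647, 0.0129]
orientation: [-2.455, -1.955, 0.001]
contact_force: [-2.2, -0.1, 7.4]
grip_width: 0.0515
```

```bash
cat >> st.py <<'E'
M=o["moment"];print("press offset: lat(mm, right+)",-M@u/max(F[2],1)*1e3,"fwd(mm)",M@x/max(F[2],1)*1e3)
E
python3 st.py
```

```text
t 7.05 jig x,y 0.5016741512410543 0.04409145890636257 z 0.012886727050368231 heading 77.06574052580837 dr to level/heading [-0.1964 -0.0888 -0.0341]
F jig x,y,z -2.0921417886887697 -0.5274358899553905 7.431805602971386 M [ 0.003   0.1526 -0.0611] w 0.05152819256605431
press offset: lat(mm, right+) -20.14003739358922 fwd(mm) -4.0126213838472475
```

drive_tool(
  commands=[
    {"linear": [0, 0, 0.0003], "dr": [0.2, 0, 0], "jaw": 0.4},
  ],
)

```text
clock: 7.18
tcp_pos: [0.4997, -0.0647, 0.013]
orientation: [-2.453, -1.953, 0.004]
contact_force: [-1.5, 0.3, 6.0]
grip_width: 0.0512
```

```bash
python3 st.py
```

```text
t 7.175 jig x,y 0.5019291873313639 0.04408684840658973 z 0.01300762442613965 heading 77.05643503047291 dr to level/heading [-0.3692 -0.1076 -0.0432]
F jig x,y,z -1.5439903438511573 -0.03228100675378259 5.981872829986132 M [ 0.0125  0.1503 -0.0115] w 0.05117421580224337
press offset: lat(mm, right+) -24.991843456277813 fwd(mm) -3.3613693486562415
```

drive_tool(
  commands=[
    {"linear": [0, 0, 0.0003], "dr": [0.3, 0.1, 0], "jaw": 0.4},
  ],
)

```text
clock: 7.3
tcp_pos: [0.4999, -0.0647, 0.0131]
orientation: [-2.449, -1.95, 0.006]
contact_force: [-1.2, 0.0, 7.0]
grip_width: 0.0511
```

```bash
python3 st.py
```

```text
t 7.3 jig x,y 0.5021377793492885 0.04411589939974417 z 0.013114501461170519 heading 77.0463636499746 dr to level/heading [-0.6515 -0.2292 -0.0523]
F jig x,y,z -1.2194555043525879 -0.23749895866871593 6.983464813108774 M [ 0.0078  0.1011 -0.0156] w 0.051070400407621536
press offset: lat(mm, right+) -14.377612430372075 fwd(mm) -2.024179041277001
```

drive_tool(
  commands=[
    {"linear": [0, 0, 0.0004], "dr": [0, 0, 0], "jaw": 0.4},
  ],
)

```text
clock: 7.42
tcp_pos: [0.5002, -0.0648, 0.0131]
orientation: [-2.449, -1.95, 0.005]
contact_force: [-2.0, 0.5, 7.2]
grip_width: 0.0513
```

```bash
python3 st.py
```

```text
t 7.425 jig x,y 0.502458473359759 0.044094565013951106 z 0.013122471592662301 heading 77.03533874745649 dr to level/heading [-0.6186 -0.2479 -0.0633]
F jig x,y,z -2.0835268722963227 0.08869834903850654 7.228754478547908 M [-0.0314  0.1565  0.011 ] w 0.05128360180854198
press offset: lat(mm, right+) -20.21796281393634 fwd(mm) -8.889810537568062
```

drive_tool(
  commands=[
    {"linear": [0, -0.0004, 0.0004], "dr": [0.1, 0, -0.8], "jaw": 0.4},
    {"linear": [0, -0.0004, 0.0004], "dr": [0.1, 0, -0.8], "jaw": 0.4},
    {"linear": [0, -0.0004, 0.0004], "dr": [0.1, 0, -0.8], "jaw": 0.4},
  ],
)

```text
clock: 7.8
tcp_pos: [0.5003, -0.0657, 0.0132]
orientation: [-2.407, -1.999, 0.007]
contact_force: [-1.3, -0.8, 5.7]
grip_width: 0.0513
```

```bash
python3 st.py; python3 pic.py w4
```

```text
t 7.8 jig x,y 0.5027122501797701 0.04324533611763462 z 0.013174011794321247 heading 79.42006807541355 dr to level/heading [-0.7421 -0.2597  2.3218]
F jig x,y,z -1.1501360690926068 -1.0467208166772481 5.721439523053064 M [-0.1865  0.0422 -0.0094] w 0.051309885714145326
press offset: lat(mm, right+) -0.19820849900823714 fwd(mm) -33.41217725138632
```

View pics/w4.png

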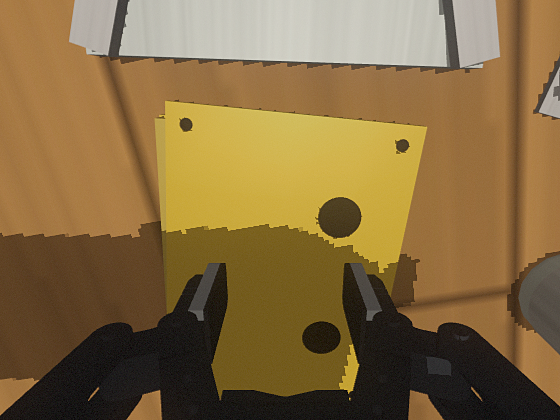

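```bash
python3 meas.py w4.npz 165,101 427,126 .016; python3 meas.py w4.npz 110,59 455,70 .01
```

```text
dx -44.29 mm  y-entry -16.24 mm
dx 55.40 mm  y-entry -22.16 mm
len 0.09987073098121646 rot rel jig (deg,ccw+) -3.3961686508331304 mid 5.56 -19.2
dx -66.17 mm  y-entry -1.81 mm
dx 64.99 mm  y-entry -1.57 mm
len 0.13116211569546532 rot rel jig (deg,ccw+) 0.10325810561361909 mid -0.59 -1.69
```

drive_tool(
  commands=[
    {"linear": [0, 0, -0.002], "dr": [-0.74, -0.26, 2.5], "jaw": 0.4},
    {"linear": [-0.004, -0.0022, 0], "dr": [0, 0, 2.4], "jaw": 0.4},
    {"linear": [0, 0, 0], "dr": [0, 0, 0], "jaw": 0.4},
  ],
)

```text
clock: 8.22
tcp_pos: [0.4968, -0.0696, 0.015]
orientation: [-2.503, -1.898, 0.001]
contact_force: [-0.5, 0.5, -0.1]
grip_width: 0.0513
```

```bash
python3 st.py 74.5
```

```text
t 8.225 jig x,y 0.500135995482358 0.038704770775155745 z 0.015012636533881425 heading 74.36085718267164 dr to level/heading [-0.0185  0.0112 -0.1391]
F jig x,y,z -0.5686934732635753 0.40030689707195377 -0.08925642936013577 M [-0.057   0.0109 -0.0273] w 0.0513028480862761
press offset: lat(mm, right+) 1.6309702326140658 fwd(mm) -58.053439294364956
```

drive_tool(
  commands=[
    {"linear": [0, 0, 0.0016], "dr": [0, 0, 0], "jaw": 0.4},
    {"linear": [0, -0.0002, 0.0004], "dr": [0, 0, 0], "jaw": 0.4},
    {"linear": [0, -0.0002, 0.0005], "dr": [0, 0, 0], "jaw": 0.4},
  ],
)

```text
clock: 8.6
tcp_pos: [0.4967, -0.0697, 0.0128]
orientation: [-2.502, -1.899, -0.0]
contact_force: [-2.9, -0.7, 13.2]
grip_width: 0.0512
```

```bash
sed -i '$d' st.py
cat >> st.py <<'E'
M=o["moment"];h=.15;Fx,Fy=F@x,F@u
print("press offset h=.15: right+ %.1f mm fwd %.1f mm"%(-(M@u+h*Fx)/max(F[2],1)*1e3,(M@x-h*Fy)/max(F[2],1)*1e3))
E
python3 st.py 74.5
```

```text
t 8.6 jig x,y 0.5001248416362961 0.038594026057002934 z 0.012775712787305705 heading 74.3960272932466 dr to level/heading [-0.0123 -0.0118 -0.104 ]
F jig x,y,z -2.7092435697712105 -1.271832636998738 13.167992214900314 M [ 0.0993  0.4655 -0.0368] w 0.051214788824432735
press offset h=.15: right+ -5.3 mm fwd 14.3 mm
```

drive_tool(
  commands=[
    {"linear": [0, -0.0003, 0.0004], "dr": [0, 0, -0.6], "jaw": 0.4},
    {"linear": [0, -0.0003, 0.0004], "dr": [0, 0, -0.6], "jaw": 0.4},
    {"linear": [0, -0.0003, 0.0004], "dr": [0, 0, -0.6], "jaw": 0.4},
  ],
)

```text
clock: 8.98
tcp_pos: [0.4973, -0.0692, 0.0129]
orientation: [2.471, 1.94, 0.004]
contact_force: [-0.7, 1.2, 5.0]
grip_width: 0.0512
```

```bash
python3 st.py 77.7;python3 pic.py w5
```

```text
t 8.975 jig x,y 0.5005350590292592 0.039198803068040536 z 0.01285180154242482 heading 76.26594402359632 dr to level/heading [ 0.0968 -0.1055 -1.4341]
F jig x,y,z -0.9917247129074893 1.0521187338757192 4.995026932513949 M [ 0.1892  0.3723 -0.0848] w 0.05121532686563648
press offset h=.15: right+ -51.1 mm fwd -10.6 mm
```

View pics/w5.png

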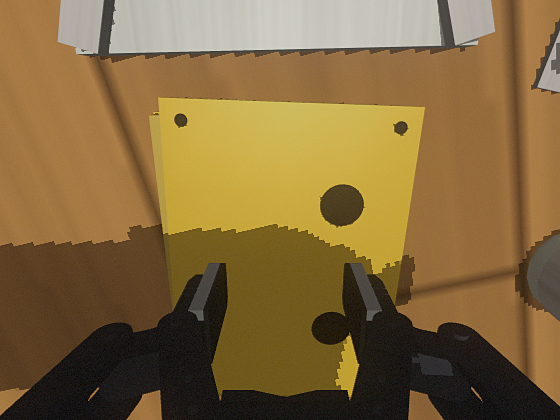

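```bash
python3 meas.py w5.npz 159,98 425,107 .016; python3 meas.py w5.npz 100,55 448,46 .01
```

```text
dx -44.04 mm  y-entry -16.59 mm
dx 55.50 mm  y-entry -22.13 mm
len 0.09969345437949878 rot rel jig (deg,ccw+) -3.1807937159017343 mid 5.73 -19.36
dx -66.09 mm  y-entry -0.81 mm
dx 64.14 mm  y-entry -0.67 mm
len 0.13023055664184077 rot rel jig (deg,ccw+) 0.06272418751036118 mid -0.98 -0.74
```

drive_tool(
  commands=[
    {"linear": [0, 0, -0.01], "dr": [0.1, -0.1, 0], "jaw": 1.0},
    {"linear": [0, 0.01, -0.008], "dr": [0, 0, -0.7], "jaw": 1.0},
    {"linear": [-0.001, 0.012, 0], "dr": [0, 0, -0.6], "jaw": 1.0},
    {"linear": [-0.0005, 0.01, 0], "dr": [0, 0, 0], "jaw": 1.0},
    {"linear": [0, 0, 0], "dr": [0, 0, 0], "jaw": 1.0},
  ],
)

```text
clock: 9.65
tcp_pos: [0.5316, -0.0786, 0.0322]
orientation: [2.445, 1.97, 0.002]
contact_force: [0.3, -0.1, -0.5]
grip_width: -0.0001
```

```bash
python3 st.py 77.6;python3 pic.py w6
```

```text
t 9.65 jig x,y 0.5360447061813077 0.03733744206907476 z 0.032245744801480986 heading 77.71987811411039 dr to level/heading [ 0.092  -0.0003  0.1199]
F jig x,y,z 0.32460198139243746 0.0019425910012459413 -0.47652014497407147 M [ 0.0036  0.0692 -0.0301] w -0.00011827711741712354
press offset h=.15: right+ -117.1 mm fwd -11.7 mm
```

View pics/w6.png

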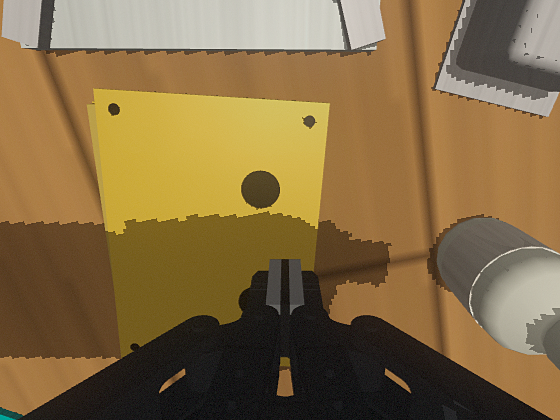

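drive_tool(
  commands=[
    {"linear": [0, 0, 0.01], "dr": [0.09, 0, 0], "jaw": 1.0},
    {"linear": [0, -0.002, 0.0035], "dr": [0, 0, 0], "jaw": 1.0},
    {"linear": [0, 0, 0], "dr": [0, 0, 0], "jaw": 1.0},
  ],
)

```text
clock: 10.07
tcp_pos: [0.5271, -0.0778, 0.0167]
orientation: [-2.444, -1.969, 0.004]
contact_force: [-0.3, 0.1, -0.1]
grip_width: -0.0001
```

drive_tool(
  commands=[
    {"linear": [0, 0, 0.001], "dr": [0, 0, 0], "jaw": 1.0},
    {"linear": [0, 0, 0.0008], "dr": [0, 0, 0], "jaw": 1.0},
  ],
)

```text
clock: 10.32
tcp_pos: [0.5276, -0.0779, 0.0161]
orientation: [-2.445, -1.969, 0.002]
contact_force: [-1.7, 0.9, 11.4]
grip_width: -0.0002
```

drive_tool(
  commands=[
    {"linear": [0, 0, 0.0007], "dr": [0, 0, 0], "jaw": 1.0},
  ],
)

```text
clock: 10.45
tcp_pos: [0.5281, -0.078, 0.0161]
orientation: [-2.445, -1.969, 0.001]
contact_force: [-1.2, 0.4, 5.1]
grip_width: -0.0001
```

drive_tool(
  commands=[
    {"linear": [0.001, -0.0005, 0.0006], "dr": [0, 0, 0], "jaw": 1.0},
    {"linear": [0.0015, -0.0005, 0.0006], "dr": [0, 0, 0], "jaw": 1.0},
  ],
)

```text
clock: 10.7
tcp_pos: [0.5287, -0.0763, 0.0161]
orientation: [2.448, 1.969, 0.002]
contact_force: [-1.3, -0.5, 5.6]
grip_width: 0.0001
```

```bash
python3 st.py 77.6;python3 pic.py w7
```

```text
t 10.7 jig x,y 0.532745774220127 0.03903083745290761 z 0.016106955230021328 heading 77.63257508033922 dr to level/heading [ 0.0607 -0.0421  0.0326]
F jig x,y,z -1.2050793827471191 -0.7782429687736423 5.613642209558502 M [-0.3316  0.1114  0.0059] w 0.00010242066009283339
press offset h=.15: right+ 25.5 mm fwd -41.2 mm
```

View pics/w7.png

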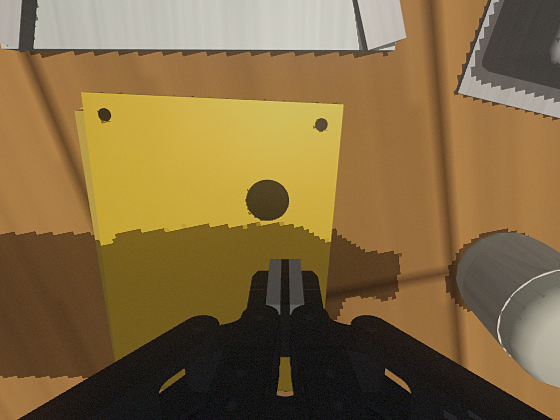

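```bash
python3 meas.py w7.npz 81,93 344,104 .016;  python3 meas.py w7.npz 25,52 365,51 .01
```

```text
dx -44.13 mm  y-entry -16.16 mm
dx 55.96 mm  y-entry -20.09 mm
len 0.10016741333060233 rot rel jig (deg,ccw+) -2.24885201657928 mid 5.92 -18.13
dx -66.08 mm  y-entry -1.34 mm
dx 63.92 mm  y-entry -0.84 mm
len 0.13000180132892064 rot rel jig (deg,ccw+) 0.21949168486557072 mid -1.08 -1.09
```

drive_tool(
  commands=[
    {"linear": [0.002, -0.0005, 0.0008], "dr": [0, 0, 0], "jaw": 1.0},
    {"linear": [0.002, -0.0005, 0.0008], "dr": [0, 0, 0], "jaw": 1.0},
  ],
)

```text
clock: 11.0
tcp_pos: [0.5303, -0.0732, 0.0161]
orientation: [2.446, 1.966, 0.006]
contact_force: [-2.0, -1.5, 7.7]
grip_width: 0.0001
```

```bash
python3 st.py 77.6;python3 pic.py w8
```

```text
t 11.0 jig x,y 0.5336555798501006 0.04235057429008021 z 0.016104095498557423 heading 77.57571670295259 dr to level/heading [ 0.2889 -0.0309 -0.0244]
F jig x,y,z -1.598640404110189 -1.9069358982194493 7.666311225548326 M [-0.4142  0.2235  0.002 ] w 0.00010468384262915196
press offset h=.15: right+ 14.4 mm fwd -21.7 mm
```

View pics/w8.png

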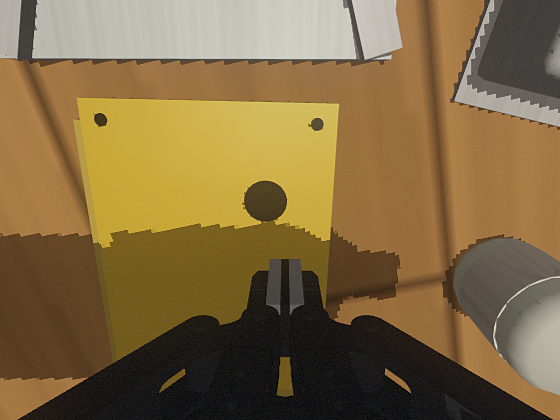

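```bash
python3 meas.py w8.npz 78,98 339,104 .016;  python3 meas.py w8.npz 20,59 390,60 .01
python3 - <<'E'
import cv2
im=cv2.imread("pics/w8.png")
cv2.imwrite("pics/w8c.png",cv2.resize(im[0:160,0:420],(800,int(160*800/420)),interpolation=cv2.INTER_CUBIC))
E
```

```text
dx -44.44 mm  y-entry -14.60 mm
dx 55.02 mm  y-entry -16.83 mm
len 0.0994837342198762 rot rel jig (deg,ccw+) -1.2842649103913464 mid 5.29 -15.71
dx -67.27 mm  y-entry -0.45 mm
dx 74.83 mm  y-entry -0.77 mm
len 0.14209605246228335 rot rel jig (deg,ccw+) -0.12744153637676028 mid 3.78 -0.61
```

View pics/w8c.png

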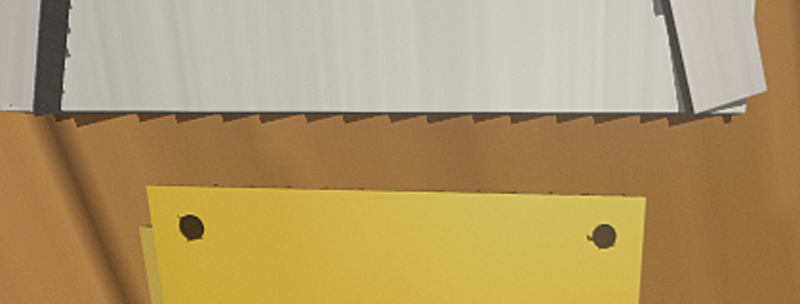

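```bash
python3 meas.py w8.npz 34,59 361.5,59 .01
```

```text
dx -61.92 mm  y-entry -0.45 mm
dx 63.80 mm  y-entry -0.41 mm
len 0.1257185945425912 rot rel jig (deg,ccw+) 0.016835688672826348 mid 0.94 -0.43
```

drive_tool(
  commands=[
    {"linear": [0.0015, -0.0015, 0.0007], "dr": [0.3, 0, 0], "jaw": 1.0},
    {"linear": [0.0015, -0.0015, 0.0007], "dr": [0, 0, 0], "jaw": 1.0},
  ],
)

```text
clock: 11.3
tcp_pos: [0.5302, -0.0705, 0.0161]
orientation: [2.447, 1.965, 0.005]
contact_force: [-0.3, -1.2, 6.3]
grip_width: 0.0001
```

```bash
python3 st.py 77.6;python3 pic.py w9
```

```text
t 11.3 jig x,y 0.5330028571119511 0.045038527410129814 z 0.016101928319302145 heading 77.53673936805713 dr to level/heading [ 0.2619 -0.027  -0.0633]
F jig x,y,z -0.05007920319012488 -1.2143991817878441 6.285106782183421 M [-0.3201 -0.0525 -0.0191] w 0.00010499314457532116
press offset h=.15: right+ 20.3 mm fwd -19.0 mm
```

View pics/w9.png

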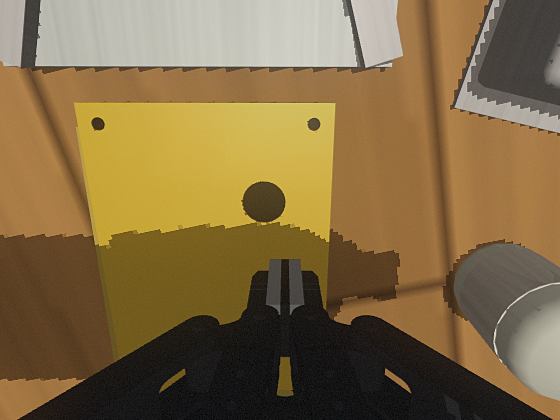

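```bash
python3 meas.py w9.npz 75,103 336,103 .016;python3 meas.py w9.npz 37,67 364,67 .01
```

```text
dx -46.53 mm  y-entry -13.66 mm
dx 53.27 mm  y-entry -13.76 mm
len 0.09979459448692742 rot rel jig (deg,ccw+) -0.055290200960868195 mid 3.37 -13.71
dx -62.01 mm  y-entry -0.54 mm
dx 64.39 mm  y-entry -0.60 mm
len 0.1264005092586717 rot rel jig (deg,ccw+) -0.029442984981360266 mid 1.19 -0.57
```

drive_tool(
  commands=[
    {"linear": [0, 0, -0.003], "dr": [0.26, 0, 0], "jaw": 1.0},
    {"linear": [0, -0.01, 0], "dr": [0, 0, 0], "jaw": 1.0},
    {"linear": [0, -0.01, 0], "dr": [0, 0, 0], "jaw": 1.0},
    {"linear": [0, -0.009, 0], "dr": [0, 0, 0], "jaw": 1.0},
    {"linear": [0, 0, 0], "dr": [0, 0, 0], "jaw": 1.0},
  ],
)

```text
clock: 11.98
tcp_pos: [0.4981, -0.0627, 0.0186]
orientation: [-2.447, -1.966, 0.002]
contact_force: [0.8, -1.0, -0.1]
grip_width: 0.0
```

```bash
python3 st.py 77.6
```

```text
t 11.975 jig x,y 0.4999193753912777 0.04569447393634767 z 0.018640077420165605 heading 77.58297788746867 dr to level/heading [-0.1645 -0.0437 -0.017 ]
F jig x,y,z 1.0226319141757094 -0.7918356860822295 -0.05078975887695533 M [ 0.0295 -0.0278 -0.0018] w 5.087103501573757e-06
press offset h=.15: right+ -132.6 mm fwd 153.5 mm
```

drive_tool(
  commands=[
    {"linear": [0, 0.0025, 0.0018], "dr": [-0.15, 0, 0], "jaw": 1.0},
    {"linear": [0, -0.0003, 0.0009], "dr": [0, 0, 0], "jaw": 1.0},
    {"linear": [0.001, -0.0005, 0.0007], "dr": [0, 0, 0], "jaw": 1.0},
  ],
)

```text
clock: 12.35
tcp_pos: [0.5017, -0.0628, 0.0161]
orientation: [2.448, 1.967, 0.004]
contact_force: [-2.1, -1.8, 14.2]
grip_width: 0.0001
```

```bash
python3 st.py 77.6
```

```text
t 12.35 jig x,y 0.5034552887844624 0.0463465267763617 z 0.016067843173478966 heading 77.54752159906485 dr to level/heading [ 0.1399 -0.0533 -0.0525]
F jig x,y,z -1.6453863853478952 -2.2262174784975657 14.15313804675837 M [-0.3451  0.5451 -0.0447] w 0.00013108340727061019
press offset h=.15: right+ -14.9 mm fwd -8.5 mm
```

drive_tool(
  commands=[
    {"linear": [0.002, -0.001, 0.0007], "dr": [0.1, 0, 0], "jaw": 1.0},
    {"linear": [0.002, -0.001, 0.0007], "dr": [0.1, 0, 0], "jaw": 1.0},
    {"linear": [0.002, -0.001, 0.0007], "dr": [0.1, 0, 0], "jaw": 1.0},
  ],
)

```text
clock: 12.72
tcp_pos: [0.5036, -0.0589, 0.0161]
orientation: [2.45, 1.962, 0.004]
contact_force: [-1.2, -1.3, 7.4]
grip_width: 0.0006
```

```bash
python3 st.py 77.6;python3 pic.py w10
```

```text
t 12.725 jig x,y 0.5045352950672629 0.05066441122710018 z 0.016105148239239045 heading 77.39545082764045 dr to level/heading [ 0.2222 -0.0279 -0.2046]
F jig x,y,z -0.9345566910399112 -1.5653011974413615 7.354490582160409 M [-0.2973  0.1792  0.0058] w 0.0006356252054048876
press offset h=.15: right+ 3.9 mm fwd -12.8 mm
```

View pics/w10.png

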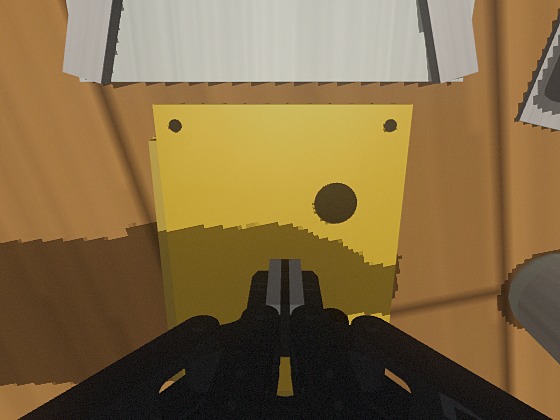

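```bash
python3 meas.py w10.npz 152,104 413,104 .016;python3 meas.py w10.npz 114,82 431,82 .01
```

```text
dx -45.50 mm  y-entry -8.33 mm
dx 54.57 mm  y-entry -8.66 mm
len 0.10007150161531699 rot rel jig (deg,ccw+) -0.1926419931059901 mid 4.54 -8.49
dx -61.46 mm  y-entry -0.26 mm
dx 62.83 mm  y-entry -0.65 mm
len 0.12429272505543053 rot rel jig (deg,ccw+) -0.17902478472647942 mid 0.68 -0.45
```

drive_tool(
  commands=[
    {"linear": [0.003, -0.0025, 0.0007], "dr": [0.1, 0, -0.1], "jaw": 1.0},
    {"linear": [0.003, -0.0025, 0.0007], "dr": [0.1, 0, -0.1], "jaw": 1.0},
  ],
)

```text
clock: 13.02
tcp_pos: [0.5032, -0.0534, 0.0161]
orientation: [2.446, 1.964, 0.006]
contact_force: [-0.5, -2.0, 7.0]
grip_width: 0.0002
```

```bash
python3 st.py 77.6
```

```text
t 13.025 jig x,y 0.5029638813231728 0.055957594074796994 z 0.01611936260777691 heading 77.51231498865688 dr to level/heading [ 0.353  -0.0177 -0.0877]
F jig x,y,z -0.024455169125191967 -2.0120999305971665 7.042354288547706 M [-0.3772  0.0481 -0.0093] w 0.00016321827383046353
press offset h=.15: right+ 5.4 mm fwd -10.9 mm
```

drive_tool(
  commands=[
    {"linear": [0.004, -0.0023, 0.0007], "dr": [0.2, 0, -0.1], "jaw": 1.0},
    {"linear": [0.004, -0.0023, 0.0007], "dr": [0.2, 0, -0.1], "jaw": 1.0},
    {"linear": [0.004, -0.0023, 0.0007], "dr": [0.2, 0, 0], "jaw": 1.0},
  ],
)

```text
clock: 13.4
tcp_pos: [0.5034, -0.0424, 0.0161]
orientation: [2.447, 1.966, 0.004]
contact_force: [0.3, -1.4, 5.9]
grip_width: 0.0001
```

```bash
python3 st.py 77.6;python3 pic.py w11
```

```text
t 13.4 jig x,y 0.500802174145234 0.0666716751312865 z 0.016095101050947146 heading 77.56218953105196 dr to level/heading [ 0.205  -0.0009 -0.0378]
F jig x,y,z 0.5600642921651054 -1.3459021417481845 5.888029835636398 M [-0.3816  0.0145  0.0133] w 5.845150355126932e-05
press offset h=.15: right+ -2.8 mm fwd -29.5 mm
```

View pics/w11.png

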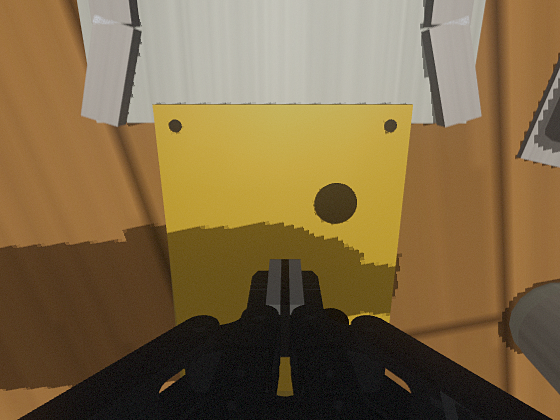

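```bash
python3 meas.py w11.npz 153,104 412,104 .016;python3 meas.py w11.npz 140,30 419,28 .01;python3 meas.py w11.npz 134,27 425,27 .018
```

```text
dx -49.08 mm  y-entry 7.54 mm
dx 50.20 mm  y-entry 7.50 mm
len 0.09928161495807425 rot rel jig (deg,ccw+) -0.023628243146944478 mid 0.56 7.52
dx -52.92 mm  y-entry 34.00 mm
dx 51.81 mm  y-entry 34.71 mm
len 0.10473660004958117 rot rel jig (deg,ccw+) 0.38956215593571597 mid -0.55 34.36
dx -52.03 mm  y-entry 33.91 mm
dx 51.16 mm  y-entry 33.94 mm
len 0.10319205964723567 rot rel jig (deg,ccw+) 0.01874836222946113 mid -0.43 33.92
```

drive_tool(
  commands=[
    {"linear": [0.006, -0.002, 0.0007], "dr": [0.2, 0, -0.1], "jaw": 1.0},
    {"linear": [0.006, -0.002, 0.0007], "dr": [0.15, 0, 0], "jaw": 1.0},
    {"linear": [0.006, -0.0014, 0.0007], "dr": [0.1, 0, 0], "jaw": 1.0},
  ],
)

```text
clock: 13.82
tcp_pos: [0.5062, -0.0253, 0.0161]
orientation: [2.448, 1.965, 0.003]
contact_force: [-0.2, -1.7, 7.6]
grip_width: 0.0004
```

```bash
python3 st.py 77.6;python3 pic.py w12
```

```text
t 13.825 jig x,y 0.49985510443842585 0.08398025189197533 z 0.01609919623592969 heading 77.52280934486458 dr to level/heading [ 0.1709 -0.0061 -0.0772]
F jig x,y,z 0.13491790627902905 -1.7434813003656962 7.566000932324968 M [-0.3455  0.0699 -0.0035] w 0.0004051817378481074
press offset h=.15: right+ -1.9 mm fwd -12.0 mm
```

View pics/w12.png

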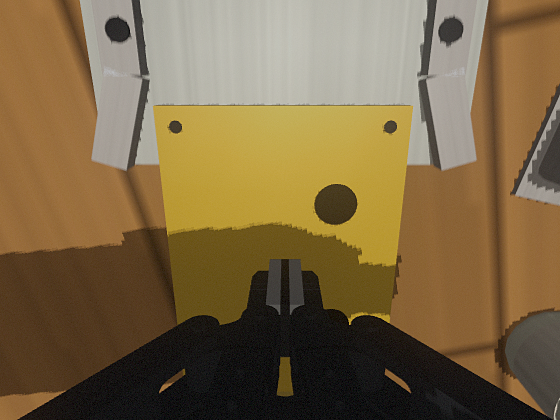

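drive_tool(
  commands=[
    {"linear": [0.007, -0.0016, 0.0007], "dr": [0.15, 0, -0.1], "jaw": 1.0},
    {"linear": [0.007, -0.0016, 0.0007], "dr": [0.1, 0, 0], "jaw": 1.0},
    {"linear": [0.007, -0.0016, 0.0007], "dr": [0.1, 0, 0], "jaw": 1.0},
  ],
)

```text
clock: 14.25
tcp_pos: [0.5104, -0.0048, 0.0161]
orientation: [2.448, 1.965, 0.005]
contact_force: [0.1, -2.0, 7.5]
grip_width: -0.0001
```

```bash
python3 st.py 77.6;python3 pic.py w13
```

```text
t 14.25 jig x,y 0.49956066341633926 0.10488882090338165 z 0.01609962662888245 heading 77.50099057902639 dr to level/heading [ 0.2324 -0.0368 -0.0991]
F jig x,y,z 0.5202594696000744 -1.9668073760928702 7.489838603872135 M [-0.382   0.0723  0.0295] w -0.00010114946347687945
press offset h=.15: right+ -8.9 mm fwd -12.5 mm
```

View pics/w13.png

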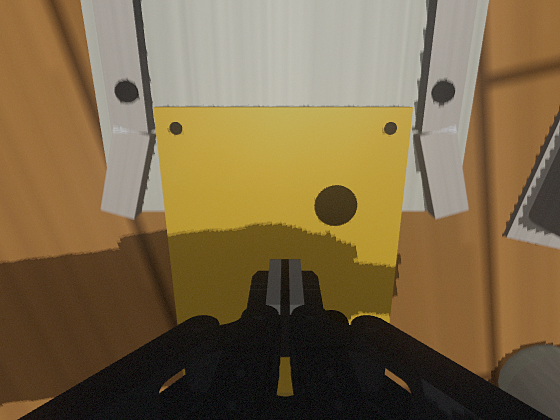

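drive_tool(
  commands=[
    {"linear": [0.007, -0.0014, 0.0007], "dr": [0.2, 0, -0.1], "jaw": 1.0},
    {"linear": [0.007, -0.0014, 0.0007], "dr": [0.15, 0, 0], "jaw": 1.0},
    {"linear": [0.007, -0.0014, 0.0007], "dr": [0.1, 0, 0], "jaw": 1.0},
  ],
)

```text
clock: 14.68
tcp_pos: [0.5148, 0.0163, 0.0158]
orientation: [2.449, 1.966, 0.004]
contact_force: [0.7, -0.9, 6.1]
grip_width: 0.0
```

```bash
python3 st.py 77.6
```

```text
t 14.675 jig x,y 0.499310703511592 0.1264680041761494 z 0.015783069330930908 heading 77.52624955179995 dr to level/heading [ 0.1304 -0.0886 -0.0739]
F jig x,y,z 0.8442408720116729 -0.752578253595653 6.095283511579865 M [-0.2803  0.0494  0.0141] w 2.3575706871522884e-05
press offset h=.15: right+ -18.8 mm fwd -28.1 mm
```

drive_tool(
  commands=[
    {"linear": [0.007, -0.0014, 0.0007], "dr": [0.15, 0, -0.1], "jaw": 1.0},
    {"linear": [0.007, -0.0014, 0.0007], "dr": [0.1, 0, 0], "jaw": 1.0},
  ],
)

```text
clock: 14.92
tcp_pos: [0.5176, 0.0299, 0.0155]
orientation: [2.449, 1.967, 0.004]
contact_force: [0.1, -0.8, 6.4]
grip_width: 0.0004
```

```bash
python3 st.py 77.6;python3 pic.py w14
```

```text
t 14.925 jig x,y 0.49909682683767315 0.14037315807275472 z 0.015548246427360843 heading 77.55059438149307 dr to level/heading [ 0.1049 -0.1078 -0.0495]
F jig x,y,z 0.25459757574314074 -0.7409214252547714 6.350170788493793 M [-0.3362  0.0595  0.0353] w 0.00039902336724137916
press offset h=.15: right+ -3.8 mm fwd -36.2 mm
```

View pics/w14.png

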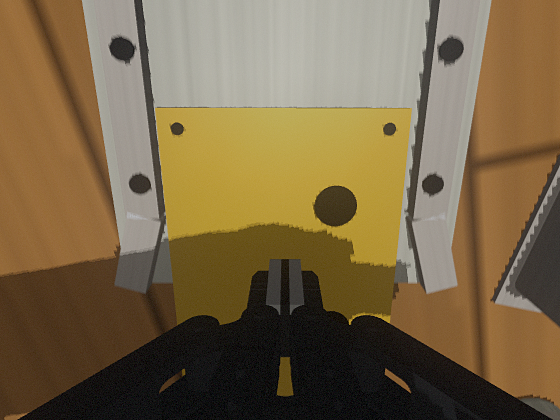

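drive_tool(
  commands=[
    {"linear": [0.007, -0.0013, 0.0007], "dr": [0.15, -0.1, 0], "jaw": 1.0},
    {"linear": [0.007, -0.0013, 0.0007], "dr": [0.1, 0, 0], "jaw": 1.0},
    {"linear": [0.007, -0.0013, 0.0007], "dr": [0.1, 0, 0], "jaw": 1.0},
    {"linear": [0.007, -0.0013, 0.0007], "dr": [0.1, 0, 0], "jaw": 1.0},
  ],
)

```text
clock: 15.48
tcp_pos: [0.5238, 0.058, 0.0152]
orientation: [2.451, 1.965, 0.004]
contact_force: [-0.4, -1.6, 6.9]
grip_width: 0.0004
```

```bash
python3 st.py 77.6;python3 pic.py w15
```

```text
t 15.475 jig x,y 0.4991476589147329 0.16909731941486722 z 0.015229728740998757 heading 77.43221263719761 dr to level/heading [ 0.1064 -0.0872 -0.1679]
F jig x,y,z -0.03051571106510592 -1.6437323541274835 6.852401528944786 M [-0.3527  0.1341  0.011 ] w 0.0003551325407586005
press offset h=.15: right+ -7.4 mm fwd -18.5 mm
```

View pics/w15.png

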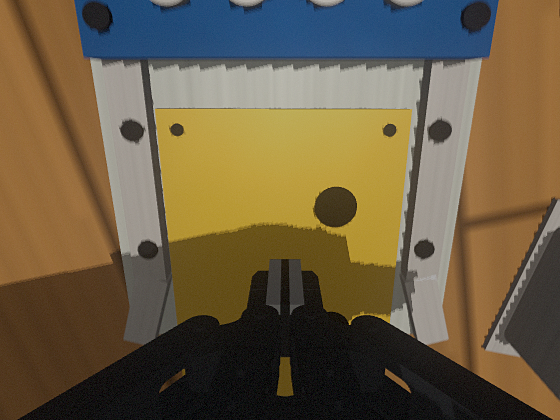

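drive_tool(
  commands=[
    {"linear": [0.006, -0.0013, 0.0006], "dr": [0.15, -0.1, -0.1], "jaw": 1.0},
    {"linear": [0.006, -0.0013, 0.0006], "dr": [0.1, 0, 0], "jaw": 1.0},
    {"linear": [0.006, -0.0013, 0.0006], "dr": [0.1, 0, 0], "jaw": 1.0},
  ],
)

```text
clock: 15.9
tcp_pos: [0.5261, 0.0773, 0.0141]
orientation: [-2.449, -1.966, 0.001]
contact_force: [-0.6, -1.5, 6.5]
grip_width: 0.0002
```

```bash
python3 st.py 77.6
```

```text
t 15.9 jig x,y 0.4972674533423494 0.18845155541683722 z 0.014111356171492399 heading 77.51417319447995 dr to level/heading [-0.0858 -0.0376 -0.0858]
F jig x,y,z -0.2443021183146612 -1.622889430397855 6.510314099909669 M [-0.3906  0.0676  0.0013] w 0.0001621808441126942
press offset h=.15: right+ 8.4 mm fwd -23.4 mm
```

drive_tool(
  commands=[
    {"linear": [0.006, -0.0012, 0.0006], "dr": [0.15, -0.1, -0.1], "jaw": 1.0},
    {"linear": [0.006, -0.0012, 0.0006], "dr": [0.1, 0, 0], "jaw": 1.0},
  ],
)

```text
clock: 16.15
tcp_pos: [0.5283, 0.0892, 0.0141]
orientation: [-2.448, -1.966, 0.004]
contact_force: [0.3, -2.0, 8.7]
grip_width: -0.0001
```

```bash
python3 st.py 77.6;python3 pic.py w16
```

```text
t 16.15 jig x,y 0.49683520101305 0.20059728567797128 z 0.014098954189873114 heading 77.54456846147242 dr to level/heading [-0.1601  0.041  -0.0555]
F jig x,y,z 0.7420272960345453 -1.8490163367059285 8.669628327279272 M [-0.3827  0.0961 -0.0247] w -6.607053084056868e-05
press offset h=.15: right+ -14.2 mm fwd -13.5 mm
```

View pics/w16.png

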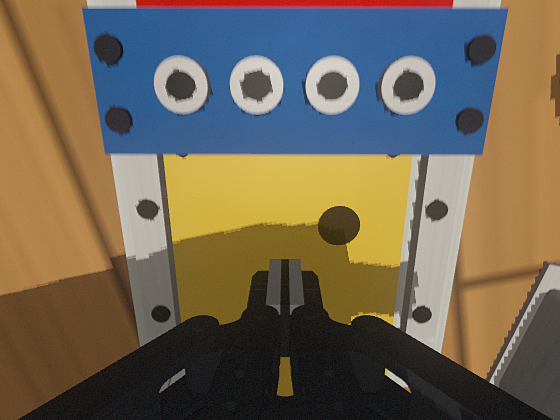

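drive_tool(
  commands=[
    {"linear": [0.006, -0.0008, 0.0006], "dr": [0, 0, 0], "jaw": 1.0},
    {"linear": [0.006, -0.0008, 0.0006], "dr": [0, 0, 0], "jaw": 1.0},
    {"linear": [0.003, -0.0008, 0.0004], "dr": [0, 0, 0], "jaw": 1.0},
    {"linear": [0, 0, -0.003], "dr": [0, 0, 0], "jaw": 1.0},
    {"linear": [0, 0, -0.01], "dr": [0, 0, 0], "jaw": 0.9},
  ],
)

```text
clock: 16.82
tcp_pos: [0.531, 0.1056, 0.0268]
orientation: [-2.449, -1.967, 0.001]
contact_force: [-0.1, 0.6, -0.5]
grip_width: 0.0089
```

```bash
python3 st.py 77.6
```

```text
t 16.825 jig x,y 0.49594848479269393 0.21712890122621165 z 0.026832441132985413 heading 77.54216963882499 dr to level/heading [-0.0348  0.012  -0.0578]
F jig x,y,z -0.24663695533067312 0.522820414870773 -0.49922323876098296 M [-0.0035  0.0096 -0.0145] w 0.00885710457209316
press offset h=.15: right+ 28.3 mm fwd -83.9 mm
```

drive_tool(
  commands=[
    {"linear": [-0.03, 0.002, -0.015], "dr": [0, 0, 0], "jaw": 1.0},
    {"linear": [-0.03, 0.001, 0], "dr": [0, 0, 0], "jaw": 1.0},
    {"linear": [-0.026, 0, 0], "dr": [0, 0, 0], "jaw": 1.0},
    {"linear": [0, 0, 0], "dr": [0, 0, 0], "jaw": 1.0},
  ],
)

```text
clock: 17.32
tcp_pos: [0.5158, 0.0195, 0.0447]
orientation: [2.448, 1.969, 0.003]
contact_force: [1.4, -0.2, 0.4]
grip_width: 0.0003
```

```bash
python3 st.py 77.6;python3 pic.py w17
```

```text
t 17.325 jig x,y 0.4996223719159951 0.12982991004041133 z 0.04466905625865332 heading 77.61038143814426 dr to level/heading [ 0.0759 -0.0688  0.0103]
F jig x,y,z 1.4381205304845297 0.09118745393082983 0.3744128438498141 M [-0.0266  0.0075 -0.0112] w 0.0003277631216757412
press offset h=.15: right+ -217.3 mm fwd -41.3 mm
```

View pics/w17.png

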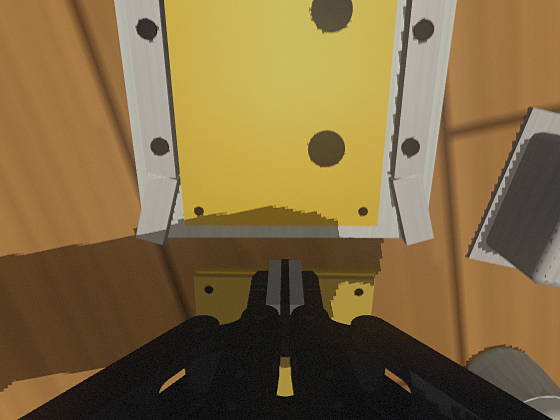

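```bash
python3 meas.py w17.npz 186,226 379,226 .014;echo entry; python3 meas.py w17.npz 200,238 370,238 .01; echo stack; python3 meas.py w17.npz 194,276 374,276 .012
python3 - <<'E'
import cv2
im=cv2.imread("pics/w17.png")
cv2.imwrite("pics/w17c.png",cv2.resize(im[130:320,120:450],None,fx=2.4,fy=2.4,interpolation=cv2.INTER_CUBIC))
E
```

```text
dx -51.06 mm  y-entry 8.16 mm
dx 49.24 mm  y-entry 8.15 mm
len 0.10029546381896716 rot rel jig (deg,ccw+) -0.007041701917989532 mid -0.91 8.16
entry
dx -45.31 mm  y-entry -0.37 mm
dx 46.11 mm  y-entry -0.39 mm
len 0.0914257869214927 rot rel jig (deg,ccw+) -0.010871518058698912 mid 0.4 -0.38
stack
dx -49.80 mm  y-entry -22.28 mm
dx 49.54 mm  y-entry -22.32 mm
len 0.09933665782613185 rot rel jig (deg,ccw+) -0.023603747817719994 mid -0.13 -22.3
```

View pics/w17c.png

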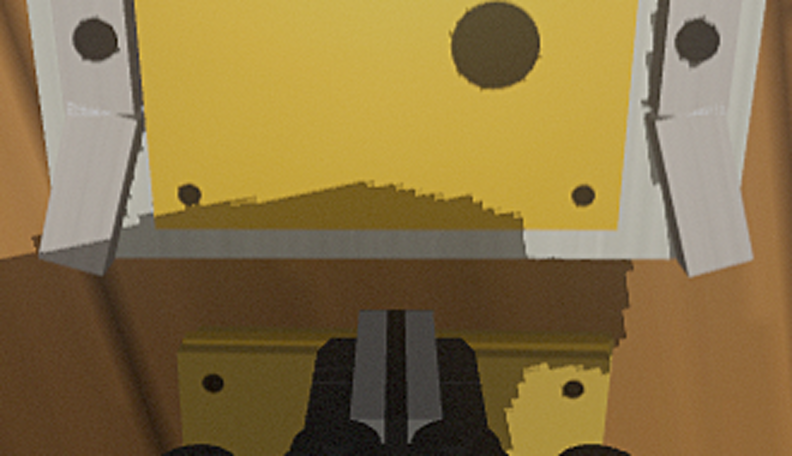

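drive_tool(
  commands=[
    {"linear": [0.026, 0, 0.01], "dr": [0.08, -0.07, 0], "jaw": 1.0},
    {"linear": [0.026, -0.001, 0.014], "dr": [0, 0, 0], "jaw": 1.0},
    {"linear": [0, 0, 0.003], "dr": [0, 0, 0], "jaw": 1.0},
    {"linear": [0, 0, 0], "dr": [0, 0, 0], "jaw": 1.0},
  ],
)

```text
clock: 17.88
tcp_pos: [0.5274, 0.0783, 0.0166]
orientation: [-2.441, -1.976, -0.003]
contact_force: [0.5, -0.1, 0.1]
grip_width: 0.0001
```

```bash
python3 st.py 77.6
```

```text
t 17.875 jig x,y 0.49826177264922794 0.18969083647792223 z 0.016648482028339854 heading 77.9864136816285 dr to level/heading [ 0.01   -0.142   0.3864]
F jig x,y,z 0.5524552217923521 0.044328738390769035 0.09181853679586878 M [-0.0103 -0.0593  0.0156] w 0.00012729621372390757
press offset h=.15: right+ -22.7 mm fwd -3.9 mm
```

drive_tool(
  commands=[
    {"linear": [0, 0, 0.0018], "dr": [0, 0, 0.3], "jaw": 1.0},
    {"linear": [0, -0.0004, 0.0009], "dr": [0, 0, 0], "jaw": 1.0},
    {"linear": [0.001, -0.0006, 0.0006], "dr": [0, 0, 0], "jaw": 1.0},
  ],
)

```text
clock: 18.25
tcp_pos: [0.5271, 0.0776, 0.0141]
orientation: [-2.45, -1.967, -0.004]
contact_force: [-1.0, -2.0, 8.9]
grip_width: 0.0
```

drive_tool(
  commands=[
    {"linear": [0.003, -0.0007, 0.0006], "dr": [0.1, 0, 0], "jaw": 1.0},
    {"linear": [0.003, -0.0007, 0.0006], "dr": [0.1, 0, 0], "jaw": 1.0},
    {"linear": [0.003, -0.0007, 0.0006], "dr": [0.1, 0, 0], "jaw": 1.0},
  ],
)

```text
clock: 18.62
tcp_pos: [0.5288, 0.0847, 0.0141]
orientation: [-2.452, -1.961, -0.003]
contact_force: [-0.1, -1.5, 5.6]
grip_width: -0.0001
```

```bash
python3 st.py 77.6; python3 pic.py w18
```

```text
t 18.625 jig x,y 0.49827514752209057 0.19624822132380676 z 0.014143751047640134 heading 77.2923294505695 dr to level/heading [-0.0023 -0.1454 -0.3077]
F jig x,y,z 0.20599891691368802 -1.496582416249225 5.645095385665064 M [-0.3613  0.0495 -0.0537] w -5.270770406150867e-05
press offset h=.15: right+ -0.3 mm fwd -24.6 mm
```

View pics/w18.png

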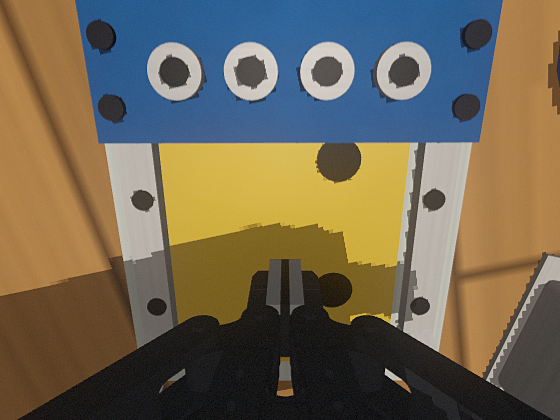

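```bash
python3 meas.py w17.npz 325,149 331,13 .014; echo; python3 meas.py w18.npz 333,290 338,160 .014;  python3 meas.py w18.npz 160,200 410,200 .014
```

```text
dx 19.70 mm  y-entry 48.24 mm
dx 20.16 mm  y-entry 107.14 mm
len 0.05889681434531933 rot rel jig (deg,ccw+) 89.55267855437933 mid 19.93 77.69

dx 20.79 mm  y-entry 55.30 mm
dx 20.55 mm  y-entry 115.22 mm
len 0.059919976283243866 rot rel jig (deg,ccw+) 90.22775267899213 mid 20.67 85.26
dx -53.12 mm  y-entry 98.69 mm
dx 51.35 mm  y-entry 98.16 mm
len 0.10447950752286682 rot rel jig (deg,ccw+) -0.2903317020594835 mid -0.88 98.43
```

drive_tool(
  commands=[
    {"linear": [0, 0, -0.012], "dr": [0, -0.1, -0.3], "jaw": 1.0},
    {"linear": [-0.022, 0, -0.012], "dr": [0, 0, 0], "jaw": 1.0},
    {"linear": [-0.022, 0, 0], "dr": [0, 0, 0], "jaw": 1.0},
    {"linear": [-0.02, 0, 0], "dr": [0, 0, 0], "jaw": 1.0},
    {"linear": [0, 0, 0], "dr": [0, 0, 0], "jaw": 1.0},
  ],
)

```text
clock: 19.3
tcp_pos: [0.5139, 0.0164, 0.0419]
orientation: [2.45, 1.965, 0.002]
contact_force: [0.2, 1.3, 0.2]
grip_width: 0.0001
```

```bash
python3 st.py 77.6;python3 pic.py w19
```

```text
t 19.3 jig x,y 0.498351526808893 0.12631828952788132 z 0.04191214600849812 heading 77.45959164430569 dr to level/heading [ 0.0838 -0.028  -0.1404]
F jig x,y,z -0.05902234887204 1.2982846241711554 0.1699749010441119 M [ 0.0338 -0.004  -0.0057] w 9.317357019787767e-05
press offset h=.15: right+ 5.5 mm fwd -160.9 mm
```

View pics/w19.png

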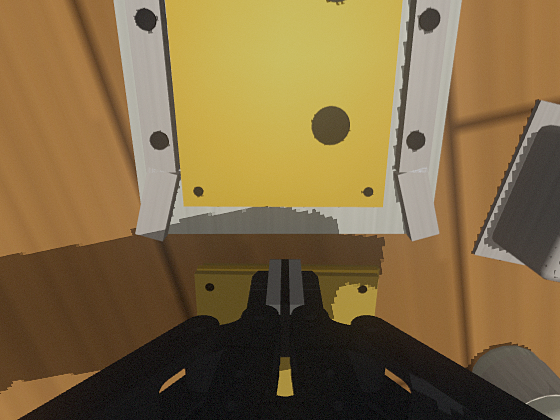

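drive_tool(
  commands=[
    {"linear": [0.004, 0.0005, 0.012], "dr": [0.08, 0, -0.1], "jaw": 1.0},
    {"linear": [0, 0, 0.01], "dr": [0, 0, 0], "jaw": 1.0},
    {"linear": [0, 0, 0.004], "dr": [0, 0, 0], "jaw": 1.0},
    {"linear": [0, 0, 0], "dr": [0, 0, 0], "jaw": 1.0},
  ],
)

```text
clock: 19.85
tcp_pos: [0.5157, 0.0241, 0.0135]
orientation: [-2.443, -1.973, -0.001]
contact_force: [0.8, -0.5, 0.1]
grip_width: 0.0002
```

```bash
python3 st.py 77.6;python3 pic.py w20
```

```text
t 19.85 jig x,y 0.49844989032229936 0.13430170323178708 z 0.013474966428252518 heading 77.85149171375865 dr to level/heading [-0.0572 -0.0983  0.2515]
F jig x,y,z 0.890466269439123 -0.30028599037183884 0.14310705907425864 M [ 0.0198  0.013  -0.0476] w 0.00019222665527062122
press offset h=.15: right+ -150.5 mm fwd 61.6 mm
```

View pics/w20.png

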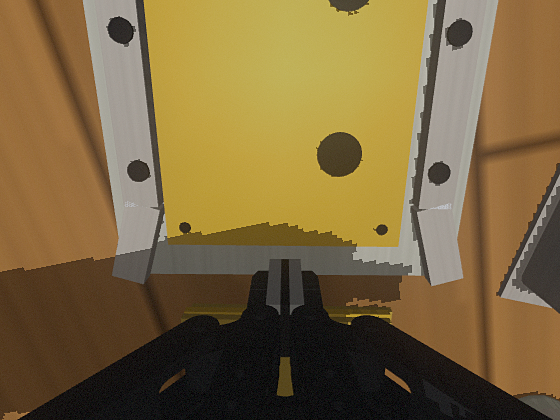

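drive_tool(
  commands=[
    {"linear": [0, 0, 0.0018], "dr": [0, -0.1, 0.2], "jaw": 1.0},
    {"linear": [0.002, 0, 0], "dr": [0, 0, 0], "jaw": 1.0},
  ],
)

```text
clock: 20.15
tcp_pos: [0.5164, 0.0261, 0.012]
orientation: [-2.448, -1.969, 0.0]
contact_force: [0.1, 0.5, -0.2]
grip_width: -0.0
```

```bash
python3 st.py 77.6
```

```text
t 20.15 jig x,y 0.49872871027031945 0.13634360384925842 z 0.01195100653088631 heading 77.6239103473781 dr to level/heading [-0.0235 -0.      0.0239]
F jig x,y,z 0.0007600863759039123 0.4716252145187538 -0.21529306770397222 M [-0.0014  0.0261 -0.0303] w -1.1845888775283448e-05
press offset h=.15: right+ -25.3 mm fwd -77.7 mm
```

drive_tool(
  commands=[
    {"linear": [0.002, 0, 0], "dr": [0, 0, 0], "jaw": 1.0},
    {"linear": [0.002, 0, 0], "dr": [0, 0, 0], "jaw": 1.0},
  ],
)

```text
clock: 20.4
tcp_pos: [0.5176, 0.0303, 0.0123]
orientation: [-2.448, -1.969, -0.001]
contact_force: [0.7, -0.4, 0.0]
grip_width: -0.0003
```

```bash
python3 st.py 77.6
```

```text
t 20.4 jig x,y 0.4989871402958897 0.14075736440142034 z 0.01227831972987024 heading 77.6260835662205 dr to level/heading [ 0.0117 -0.0168  0.0261]
F jig x,y,z 0.7671277242530514 -0.23192236773818242 0.0408623432973359 M [-0.1215  0.0029  0.0161] w -0.00028160687324738803
press offset h=.15: right+ -91.8 mm fwd -84.5 mm
```

drive_tool(
  commands=[
    {"linear": [0.0015, 0, 0.0005], "dr": [0, 0, 0], "jaw": 1.0},
    {"linear": [0.0015, 0, 0], "dr": [0, 0, 0], "jaw": 1.0},
  ],
)

```text
clock: 20.65
tcp_pos: [0.5185, 0.0332, 0.012]
orientation: [2.448, 1.969, 0.001]
contact_force: [-0.2, -0.4, 0.1]
grip_width: 0.0002
```

```bash
python3 st.py 77.6; python3 pic.py w21
```

```text
t 20.65 jig x,y 0.49926232017272887 0.14378748891031326 z 0.01202489683473068 heading 77.61825072716961 dr to level/heading [ 0.0455 -0.0144  0.0182]
F jig x,y,z -0.15535980967336227 -0.3963713704054812 0.07541318458431445 M [-0.1547  0.0938 -0.0454] w 0.00024624332031644724
press offset h=.15: right+ -35.1 mm fwd -111.8 mm
```

View pics/w21.png

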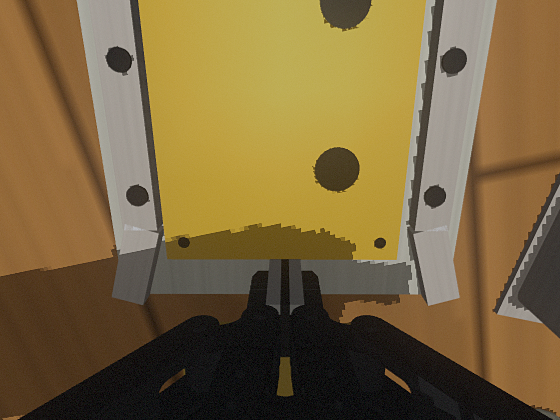

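```bash
python3 meas.py w21.npz 168,260 399,260 .014; python3 meas.py w21.npz 180,294 400,294 .01
```

```text
dx -51.04 mm  y-entry 19.23 mm
dx 49.64 mm  y-entry 19.23 mm
len 0.10068533846267776 rot rel jig (deg,ccw+) 0.0038820243239216035 mid -0.7 19.23
dx -48.72 mm  y-entry -0.34 mm
dx 53.32 mm  y-entry -0.35 mm
len 0.10203876251338789 rot rel jig (deg,ccw+) -0.004518567054602647 mid 2.3 -0.35
```

drive_tool(
  commands=[
    {"linear": [0.0012, 0, 0.0001], "dr": [0, 0, 0], "jaw": 1.0},
    {"linear": [0.0012, 0, 0], "dr": [0, 0, 0], "jaw": 1.0},
  ],
)

```text
clock: 20.95
tcp_pos: [0.5191, 0.0358, 0.012]
orientation: [2.448, 1.969, 0.001]
contact_force: [-0.1, -0.1, 1.5]
grip_width: -0.0001
```

```bash
python3 st.py 77.6
```

```text
t 20.95 jig x,y 0.4993214783624206 0.1464280569734139 z 0.01195490446991836 heading 77.62094485200986 dr to level/heading [ 0.0522 -0.018   0.0209]
F jig x,y,z -0.10889832772892528 -0.09696060494792955 1.5026242327543802 M [-0.1275  0.0193  0.0448] w -0.00014281529906545146
press offset h=.15: right+ 16.5 mm fwd -75.9 mm
```

drive_tool(
  commands=[
    {"linear": [0.001, 0, 0], "dr": [0, 0, 0], "jaw": 1.0},
    {"linear": [0.0006, 0, 0], "dr": [0, 0, 0], "jaw": 1.0},
  ],
)

```text
clock: 21.2
tcp_pos: [0.5195, 0.0375, 0.012]
orientation: [2.448, 1.969, 0.001]
contact_force: [-0.0, -1.0, 1.9]
grip_width: -0.0001
```

drive_tool(
  commands=[
    {"linear": [0.0005, 0, 0], "dr": [0, 0, 0], "jaw": 1.0},
  ],
)

```text
clock: 21.32
tcp_pos: [0.5196, 0.038, 0.012]
orientation: [2.448, 1.969, 0.001]
contact_force: [0.5, -0.6, 0.5]
grip_width: 0.0002
```

drive_tool(
  commands=[
    {"linear": [0.0004, 0, 0], "dr": [0, 0, 0], "jaw": 1.0},
  ],
)

```text
clock: 21.45
tcp_pos: [0.5196, 0.0383, 0.012]
orientation: [2.448, 1.969, 0.001]
contact_force: [-0.4, -1.8, 1.4]
grip_width: 0.0002
```

drive_tool(
  commands=[
    {"linear": [0.0004, 0, 0], "dr": [0, 0, 0], "jaw": 1.0},
  ],
)

```text
clock: 21.58
tcp_pos: [0.5196, 0.0383, 0.0119]
orientation: [2.448, 1.968, 0.0]
contact_force: [-0.2, -1.3, 2.5]
grip_width: 0.0002
```

```bash
python3 st.py 77.6
```

```text
t 21.575 jig x,y 0.4992350147358551 0.14898407509749087 z 0.011947296736952218 heading 77.59406642421735 dr to level/heading [ 0.0391  0.0136 -0.0059]
F jig x,y,z 0.1251644535055177 -1.3308283294238743 2.5302069413168096 M [-0.4083  0.1141  0.0117] w 0.00023586760369197142
press offset h=.15: right+ -16.8 mm fwd -88.4 mm
```

drive_tool(
  commands=[
    {"linear": [0.0008, 0, 0], "dr": [0, 0, 0], "jaw": 1.0},
  ],
)

```text
clock: 21.7
tcp_pos: [0.5196, 0.0384, 0.012]
orientation: [2.448, 1.967, -0.0]
contact_force: [-1.0, -4.0, 1.1]
grip_width: -0.0002
```

drive_tool(
  commands=[
    {"linear": [0.0012, 0, 0], "dr": [0, 0, 0], "jaw": 1.0},
  ],
)

```text
clock: 21.82
tcp_pos: [0.5196, 0.0386, 0.0119]
orientation: [2.449, 1.966, -0.002]
contact_force: [-1.2, -6.4, 3.2]
grip_width: -0.0002
```

```bash
python3 st.py 77.6
```

```text
t 21.825 jig x,y 0.49922052237606435 0.14923310264437561 z 0.011928061978086973 heading 77.51225757109194 dr to level/heading [ 0.0307  0.1167 -0.0877]
F jig x,y,z 0.23210186975367364 -6.496607981957641 3.157423365061492 M [-1.2406  0.2546  0.0494] w -0.0002030023453761378
press offset h=.15: right+ -5.4 mm fwd -92.4 mm
```

drive_tool(
  commands=[
    {"linear": [0.0017, 0, 0], "dr": [0, 0.1, 0], "jaw": 1.0},
  ],
)

```text
clock: 21.95
tcp_pos: [0.5196, 0.0386, 0.0119]
orientation: [2.45, 1.964, -0.002]
contact_force: [-2.3, -6.7, 2.9]
grip_width: -0.0001
```

drive_tool(
  commands=[
    {"linear": [0.002, 0, 0], "dr": [0, 0.1, 0], "jaw": 1.0},
  ],
)

```text
clock: 22.08
tcp_pos: [0.5196, 0.0387, 0.0119]
orientation: [2.452, 1.962, -0.003]
contact_force: [-0.9, -7.6, 4.5]
grip_width: 0.0001
```

```bash
python3 st.py 77.6
```

```text
t 22.075 jig x,y 0.4991956001883133 0.14933142165384514 z 0.011893136661343458 heading 77.34576330569057 dr to level/heading [ 0.0101  0.1257 -0.2542]
F jig x,y,z 0.7777975587104615 -7.661682448870553 4.49384624783605 M [-1.6169  0.4142 -0.0349] w 0.00013310003927612566
press offset h=.15: right+ -38.7 mm fwd -115.5 mm
```

drive_tool(
  commands=[
    {"linear": [0.0025, 0, -0.0001], "dr": [0, 0.1, -0.1], "jaw": 1.0},
  ],
)

```text
clock: 22.2
tcp_pos: [0.5196, 0.0388, 0.0119]
orientation: [2.452, 1.962, -0.004]
contact_force: [-1.4, -9.2, 4.1]
grip_width: -0.0
```

drive_tool(
  commands=[
    {"linear": [0.0028, 0, -0.0001], "dr": [0, 0.1, -0.1], "jaw": 1.0},
  ],
)

```text
clock: 22.32
tcp_pos: [0.5197, 0.0389, 0.0121]
orientation: [2.452, 1.961, -0.005]
contact_force: [-2.0, -8.2, 3.5]
grip_width: 0.0
```

```bash
python3 st.py 77.6
```

```text
t 22.325 jig x,y 0.49920329098794114 0.1496268230240779 z 0.012089987520912865 heading 77.30395073462647 dr to level/heading [-0.0171  0.2066 -0.2961]
F jig x,y,z -0.19467097534625033 -8.397435069978862 3.510967261004887 M [-2.0304  0.4595 -0.0541] w 4.8051334497301525e-05
press offset h=.15: right+ 4.7 mm fwd -234.2 mm
```

drive_tool(
  commands=[
    {"linear": [0.0031, 0, -0.0001], "dr": [0, 0.2, -0.1], "jaw": 1.0},
  ],
)

```text
clock: 22.45
tcp_pos: [0.5197, 0.0391, 0.0122]
orientation: [2.453, 1.961, -0.004]
contact_force: [-2.8, -10.0, 4.5]
grip_width: 0.0001
```

drive_tool(
  commands=[
    {"linear": [0.0031, 0, 0], "dr": [0, 0.2, -0.1], "jaw": 1.0},
  ],
)

```text
clock: 22.58
tcp_pos: [0.5197, 0.0391, 0.0122]
orientation: [2.454, 1.96, -0.004]
contact_force: [-2.7, -9.7, 4.9]
grip_width: 0.0003
```

```bash
python3 st.py 77.6
```

```text
t 22.575 jig x,y 0.49915877214567783 0.14975799275174748 z 0.012171606602046275 heading 77.21494612952598 dr to level/heading [-0.0572  0.1444 -0.3851]
F jig x,y,z -0.5253665451172793 -10.01740506581695 4.854226551472729 M [-2.0735  0.4943 -0.0483] w 0.00027200382931651546
press offset h=.15: right+ 8.5 mm fwd -129.5 mm
```

Force along the jig is about 10 N. I'll take it to about 12 N and hold there.

drive_tool(
  commands=[
    {"linear": [0.0036, 0, 0], "dr": [0, 0.15, -0.1], "jaw": 1.0},
    {"linear": [0.0036, 0, 0], "dr": [0, 0.15, -0.1], "jaw": 1.0},
  ],
)

```text
clock: 22.82
tcp_pos: [0.5197, 0.0392, 0.0122]
orientation: [2.456, 1.957, -0.007]
contact_force: [-2.4, -11.1, 5.7]
grip_width: -0.0001
```

drive_tool(
  commands=[
    {"linear": [0.0038, 0, 0], "dr": [0, 0.15, -0.1], "jaw": 1.0},
    {"linear": [0.0038, 0, 0], "dr": [0, 0.15, -0.1], "jaw": 1.0},
  ],
)

```text
clock: 23.08
tcp_pos: [0.5197, 0.0392, 0.0122]
orientation: [2.459, 1.953, -0.01]
contact_force: [-2.2, -10.9, 5.5]
grip_width: -0.0003
```

```bash
python3 st.py 77.6; python3 pic.py w22
```

```text
t 23.075 jig x,y 0.4991412439833386 0.14985889525172164 z 0.01223694011170878 heading 76.90875249513 dr to level/heading [-0.1468  0.354  -0.6917]
F jig x,y,z 0.21261270000582222 -11.098613418822472 5.49850340904411 M [-2.3954  0.587  -0.0065] w -0.00025154312210944106
press offset h=.15: right+ -16.5 mm fwd -145.6 mm
```

View pics/w22.png

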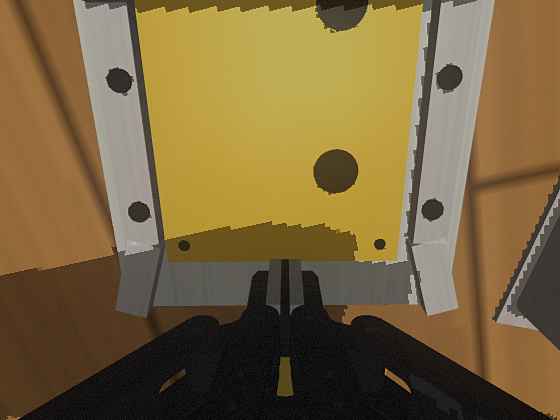

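```bash
python3 meas.py w22.npz 168,262 398,262 .014; python3 meas.py w22.npz 165,306 400,306 .01; python3 meas.py w22.npz 162,240 412,240 .01
```

```text
dx -51.29 mm  y-entry 24.81 mm
dx 49.25 mm  y-entry 23.76 mm
len 0.10054559478617105 rot rel jig (deg,ccw+) -0.6024471503730842 mid -1.02 24.29
dx -56.90 mm  y-entry -0.39 mm
dx 53.67 mm  y-entry -1.51 mm
len 0.11056943484984982 rot rel jig (deg,ccw+) -0.5824802933363972 mid -1.61 -0.95
dx -54.15 mm  y-entry 33.55 mm
dx 55.80 mm  y-entry 32.38 mm
len 0.10995848194349746 rot rel jig (deg,ccw+) -0.6117803060435151 mid 0.83 32.96
```

drive_tool(
  commands=[
    {"linear": [0.0038, 0, 0], "dr": [0, 0.1, -0.2], "jaw": 1.0},
    {"linear": [0.0038, 0, 0], "dr": [0, 0.1, -0.2], "jaw": 1.0},
  ],
)

```text
clock: 23.38
tcp_pos: [0.5197, 0.0392, 0.0123]
orientation: [2.457, 1.952, -0.016]
contact_force: [-3.6, -11.8, 5.6]
grip_width: -0.0002
```

```bash
python3 st.py 77.6
```

```text
t 23.375 jig x,y 0.4991250285767849 0.149854193924356 z 0.012256656264286216 heading 76.9456638095068 dr to level/heading [-0.2016  0.5784 -0.6553]
F jig x,y,z -0.9502117171709163 -12.258218680368968 5.625623125013058 M [-2.4251  0.5902  0.0334] w -0.0001615279326968095
press offset h=.15: right+ 15.4 mm fwd -116.7 mm
```

drive_tool(
  commands=[
    {"linear": [0.001, 0, 0], "dr": [0, 0.1, -0.1], "jaw": 1.0},
    {"linear": [-0.001, 0, 0], "dr": [-0.1, 0.2, -0.2], "jaw": 1.0},
    {"linear": [-0.004, 0, 0], "dr": [-0.1, 0.2, -0.3], "jaw": 1.0},
    {"linear": [-0.003, 0, -0.005], "dr": [0, 0, 0], "jaw": 1.0},
    {"linear": [0, 0, -0.03], "dr": [0, 0, 0], "jaw": 1.0},
    {"linear": [0, 0, -0.05], "dr": [0, 0, 0], "jaw": 1.0},
    {"linear": [0, 0, -0.055], "dr": [0, 0, 0], "jaw": 1.0},
    {"linear": [0.03, 0, -0.055], "dr": [0, 0, 0], "jaw": 1.0},
  ],
)

```text
clock: 24.38
tcp_pos: [0.5215, 0.06, 0.2086]
orientation: [-2.448, -1.962, 0.012]
contact_force: [1.2, 1.4, -1.1]
grip_width: 0.0003
```

drive_tool(
  commands=[
    {"linear": [0.05, 0, -0.05], "dr": [0, 0, 0], "jaw": 1.0},
    {"linear": [0.02, 0, -0.05], "dr": [0, 0, 0], "jaw": 1.0},
    {"linear": [0, 0, 0], "dr": [0, 0, 0], "jaw": 1.0},
    {"linear": [0, 0, 0], "dr": [0, 0, 0], "jaw": 1.0},
  ],
)

```text
clock: 24.88
tcp_pos: [0.5375, 0.1281, 0.3107]
orientation: [-2.444, -1.968, -0.004]
contact_force: [-0.2, 0.4, -1.0]
grip_width: 0.0003
```

```bash
python3 st.py 77.6;python3 pic.py w23
python3 - <<'E'
from h import *
import cv2
for n in ("scene","side"):
    cv2.imwrite(f"pics/{n}1.png",viewer.grab_frame(n)[:,:,::-1])
a=cv2.imread("pics/side1.png")[185:375,140:340]; cv2.imwrite("pics/sd1_crop.png",cv2.resize(a,None,fx=3,fy=3,interpolation=cv2.INTER_CUBIC))
E
```

```text
t 24.875 jig x,y 0.4974338412233921 0.24052947754212123 z 0.3107201934130792 heading 77.67579090259404 dr to level/heading [-0.0812 -0.2372  0.076 ]
F jig x,y,z -0.2995997458353794 0.35091638642657413 -0.9546453796051899 M [-0.0637 -0.0071 -0.0415] w 0.00030782750385187065
press offset h=.15: right+ 65.5 mm fwd -113.3 mm
```

View pics/w23.png

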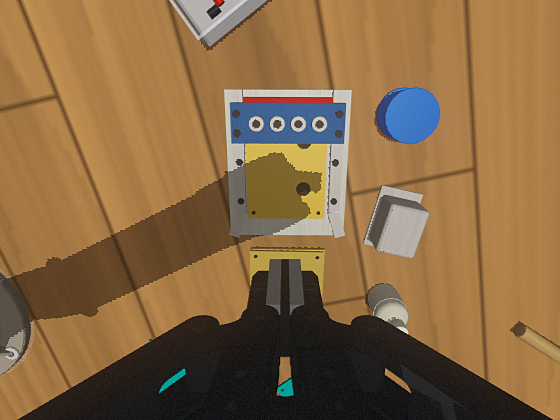

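View pics/sd1_crop.png

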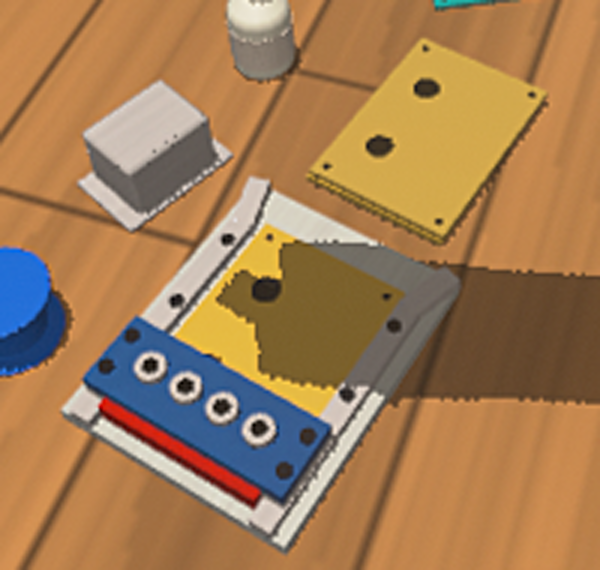

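Run:
```python
import cv2
im=cv2.imread("pics/w23.png")
cv2.imwrite("pics/w23c.png",cv2.resize(im[130:270,215:360],None,fx=4,fy=4,interpolation=cv2.INTER_CUBIC))
```

```text
(no output)
```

View pics/w23c.png

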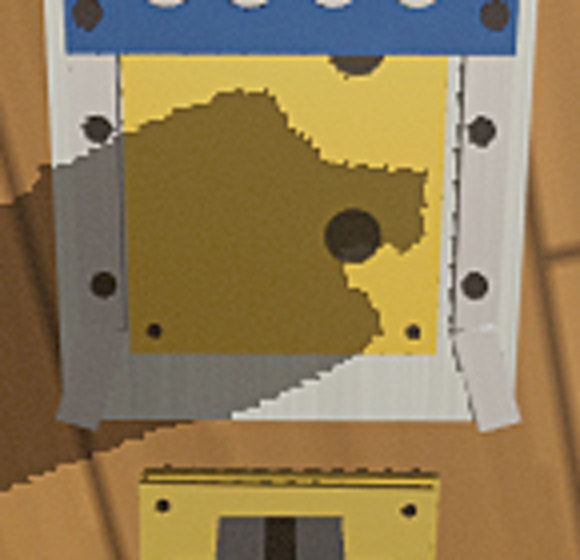

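Run:
```python
import subprocess
f=lambda u,v:f"{215+(u+.5)/4-.5},{130+(v+.5)/4-.5}"
for pts,z in [([(131,354),(437,354)],.014),([(110,420),(470,420)],.01),([(97,129),(482,131)],.018),([(103,285),(474,286)],.018),([(139,486),(438,487)],.012)]:
    print(z);print(subprocess.run(["python3","meas.py","w23.npz"]+[f(*p) for p in pts]+[str(z)],capture_output=True,text=True).stdout)
print("stack before (scene/side plate b corners not measured); w1 lower plates:")
```

```text
0.014
dx -50.93 mm  y-entry 24.60 mm
dx 49.04 mm  y-entry 24.81 mm
len 0.0999624382014783 rot rel jig (deg,ccw+) 0.12013485487031166 mid -0.94 24.7

0.01
dx -59.13 mm  y-entry -0.45 mm
dx 61.40 mm  y-entry -0.19 mm
len 0.1205279864022204 rot rel jig (deg,ccw+) 0.12345432433687079 mid 1.13 -0.32

0.018
dx -58.66 mm  y-entry 99.83 mm
dx 59.78 mm  y-entry 99.43 mm
len 0.11843673858101 rot rel jig (deg,ccw+) -0.19186058006724976 mid 0.56 99.63

0.018
dx -58.68 mm  y-entry 49.50 mm
dx 59.53 mm  y-entry 49.40 mm
len 0.1182042686581152 rot rel jig (deg,ccw+) -0.04520667978044628 mid 0.42 49.45

0.012
dx -49.91 mm  y-entry -23.78 mm
dx 51.34 mm  y-entry -23.93 mm
len 0.10125095270237004 rot rel jig (deg,ccw+) -0.08383595712036816 mid 0.71 -23.85

stack before (scene/side plate b corners not measured); w1 lower plates:
```

```bash
python3 -c "
from bench import job
print(job.hand_in())"
```

```text
the job is handed in; nothing more can be done
None
```

The top plate is in the jig, under the bush plate and against the red stop. I handed the job in at about 25 s with the arm clear of everything.

**How it went:** The first two-finger drag turned the plate about 3° clockwise, and turning it back with two fingers didn't work because they slipped. I shut the jaws and squared the plate by dragging it from one side. I then dragged it from the middle, at readings of mostly 5 to 9 N, off the stack and into the jig. The last 9 mm was pushed on its rear edge, ending with a steady hold of about 11 to 12 N along the jig.

**Last checks:**

| Check | Result |
|---|---|
| Rear edge past the entry edge | 25.0 mm (home is 25) |
| Offset from the jig's middle line | about 1.4 mm to the left (limit 4) |
| Squareness to the jig | within about 0.2°, or 0.003 rad (limit 0.02) |

**Less certain:**
- **Pressing force:** I saw the force only at the end of each move. The highest reading was 23 N at first touch, against the 30 N limit on the stack.
- **Push on the stop:** The wrist moment suggested nearer 12 to 13 N, slightly above the direct force reading and still under 18 N.
- **Stack and bystanders:** I compared the stack only by eye and by its front edge, and saw no shift. I did not measure the lower plates' start positions separately. The flux bottle, choke and solder reel also looked unmoved.

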